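# Free the seized grinder pestle and lock it in the hanging fork

## Task

The blue-handled pestle has seized in the grey grinder block: work it loose by twisting its handle back and forth while pulling gently upward, because a straight pull only lifts the heavy block, which must stay standing on its plate. Then hang the pestle by its steel collar in the dark fork of the white rack, sliding it in through the open mouth as far as it goes, let go of it, and swing the red keeper bar shut across the mouth until it clicks into its detent.

Things in the scene. Friction and masses are not known exactly. Their poses are not given: they have to be found in the camera images.
- stand: Fixed dark steel plate (124 x 104 x 8 mm) with two dowels, on which the grey grinder block stands (116 x 84 mm at its foot, top 78 mm above the bench). Origin on the bench under the middle of the plate and of the pestle's bore. Sprung rubber pads in the bore grip the pestle's foot with 30 to 47 N of friction (up to 0.6 N m against a twist).
- block (a joint): Lift of the 2.3 kg block off its plate, m; 0 = standing. It cannot turn or slide, but lifts at a pull over about 23 N. The pads rub dryly: while the pestle swings back and forth 0.5 rad each side of its first yaw and rises only 4 mm a swing, 15 to 20 N of pull is enough. They let go after 19 mm of rise; the foot leaves the block after 64 mm.
- pestle_grip (a point): Centre of the pestle's upright square blue handle (32 x 32 mm, 48 mm tall; x and y square to its flat sides, z up). At the start 0.110 m above the bench. Below it come a steel collar, a steel neck and a white foot, all round and on the same axis.
- pestle_collar (a point): Centre of the underside of the pestle's collar (48 mm across, 8 mm thick), 32 mm below pestle_grip; z up along the pestle. Below the collar: the neck, 16 mm across, 34 mm long; then the foot, 24 mm across, 30 mm long.
- pestle: The whole pestle, 0.3 kg. Origin: centre of the end of its foot, 96 mm below pestle_grip; z up along the pestle.
- fork_seat (a point): Where the collar's underside centre belongs when the pestle hangs in the white rack: on the fork's top face, 0.110 m above the bench, at the slot's closed end. Rack axes: x points into the slot (mouth at -x), z up. Slot along x, 22 mm wide, 35 mm at the mouth 50 mm before this point, open below. The foot is too wide for it: only the neck passes, collar above the fork.
- rack: The fixed rack; origin on the bench under fork_seat, same axes. Foot plate 8 mm thick, reaching 55 mm to -x, 80 mm to +x, 56 mm to each side; post at the back, fork 92 mm wide and 10 mm thick. Two steel pins beside the mouth rise 14 mm above the fork, at least 29 mm from the slot's middle line.
- keeper_hinge (a point): On the vertical pivot axis of the red keeper bar at the bar's mid height: 7 mm above, 36 mm before (-x) and 36 mm to the +y side of fork_seat, in the rack's axes; same axes.
- keeper_grip (a point): Middle of the black upright knob (16 mm across) at the end of the red keeper bar (round, 12 mm thick); 0.146 m above the bench, 90 mm from the pivot axis. The knob's top is 20 mm above this point, the bar's upper side 23 mm below it.
- keeper (a joint): Angle q of the keeper bar, rad: 0 = shut across the mouth, pointing to the rack's -y; grows to 2.4 as it swings out past -x. Knob at keeper_hinge + 0.09 (-sin q, -cos q) in rack x, y. It stays where left; just before shut (q 0.25 to 0.1) it must be pushed over a sprung ball with about 4 to 8 N at the knob, which then keeps it shut.
There are look-alikes about, which are no part of the job. Of the things that look like the pestle, the smallest one is meant.

How it is judged (in metres and radians):
On the way, in this order (a step that is already met when the one before it is completed fails the run):
1. the pestle is drawn at least 40 mm up out of the block, the block standing on its plate (z of pestle_grip in the frame of stand above 0.15 m and value of joint block below 0.005 m), for 0.1 s.
2. the pestle hangs upright by its collar in the fork, released, with the keeper bar still open (horizontal distance between pestle_collar and fork_seat below 0.01 m and z of pestle_collar in the frame of fork_seat between -0.004 and 0.004 m and angle between pestle_collar's own z axis and vertical below 0.12 rad and value of joint keeper above 0.5 rad and contact force between the fingers and pestle below 0.1 N), for 0.2 s.
3. the keeper bar is shut past its detent (value of joint keeper below 0.05 rad), for 0.2 s.
At the end, for the whole second after the job is handed in: The pestle hangs at rest and upright (within 0.12 rad) in the fork, its collar on the fork (within 4 mm) and within 10 mm of the slot's end; the keeper bar is shut past its detent (under 0.05 rad); the block stands on its plate (lifted less than 5 mm) (horizontal distance between pestle_collar and fork_seat below 0.01 m and z of pestle_collar in the frame of fork_seat between -0.004 and 0.004 m and angle between pestle_collar's own z axis and vertical below 0.12 rad and value of joint keeper below 0.05 rad and value of joint block below 0.005 m and linear speed of pestle below 0.02 m/s); the robot touches nothing.
It fails at once if the grinder block is lifted more than 12 mm off its plate (value of joint block above 0.012 m).
It also fails if it takes over 72 s, if anything falls off the work surface, if the arm or the gripper's body presses on something with over 40 N, if the wrist force passes 120 N, or if a joint passes its speed limit or range.

## Robot

A 6-joint arm with a two-finger parallel gripper is mounted at the origin on a cart in front of the work surface, level with it; the furniture and walls round the work are solid. World frame = base frame: x ahead of the robot, y to its left, z up, the work surface at z = 0. Lengths are in m, angles in degrees, forces in N, time in s.
With the tool pointing down it reaches from about 0.3 to 0.825 m from the base axis. Payload 5.4 kg.
Tool frame: the origin (TCP) lies midway between the tips of the shut fingers; the grasp point (between the pads) lies 19 mm behind it; z points along the fingers, y is the direction in which the jaws open and shut (so a half turn about z gives the same grasp; the last joint's range is limited). The gripper opens to 92 mm and grips with 3 to 60 N. Pads are 20 mm wide; open, the fingers measure 128 mm over their backs; the gripper's body (75 mm by 189 mm) begins 69 mm behind the grasp point.
Start: joints at [62.275, 9.076, 91.501, -0, 79.423, -12.038], TCP at [0.155, 0.554, 0.215] pointing down, gripper open.
Joint ranges: [-166.64, 166.64], [-54.1, 131.32], [10.49, 154.53], [-73.88, 253.88], [9.74, 151.15], [-171.62, 171.62]. Speed limits (degrees/s): [147.25, 147.25, 180, 180, 180, 180].

## Interface

Orientations are given as a 3x3 rotation matrix whose columns are the frame's x, y, z axes.
In Python, from rig import status, optics, job gives the robot as it stands. The module is installed in compiled form; this text tells all that it offers.
- The arm moves only by the tool arm_command, never from a script. Its argument "series" is a list of rows, each an object of numbers: "dx", "dy", "dz": the shift along the world's x, y, z in mm; "wx", "wy", "wz": the turn, a rotation vector about the world's x, y, z in rad; "grip": the finger opening in mm, from 0 to 91.9. A call has 1 to 10 rows; each row shifts and turns the pose as measured when the row begins; what a row does not reach is not made up. A row lasts 1/10 s, in which the tool goes at most 50 mm and 8.59 degrees, less where a joint would pass 70% of its speed; a pose out of reach is approached as far as the arm can. A call is refused whole if a number of a shift passes 50 or a number of a turn 0.15, either way. A call with a gripper value outside its range is refused whole. The fingers move at their own pace and stop on an object; "grip_force" is the grip in N (left out, the last holds). Time passes only in rows, so rows that do not move let the fingers close. It gives the time, the measured TCP pose, the force and the opening at its end, in the units of the state.
- status.sense(): the state, without advancing time (a new reading comes with each control period).
- optics.snapshot(name): name is "side" or "top"; returns the picture (420x560x3 uint8, blue, green, red); there is no depth.
- optics.camera_params(name): a dict with "fovy" (degrees; the focal length in pixels is half the picture's height over the tangent of half this angle, whatever the lens; pixels are square), "cx", "cy" (the principal point, pixels), "rvec" (rotation vector, rad) and "tvec" (3), from world to camera coordinates, as OpenCV has them. Camera axes: x right, y down, z forward; pixel columns grow to the right and rows downward; lengths in m; the calibration is good to about 2 mm. A picture is of the moment at which its call begins. camera_params takes no time and is no camera call.
- job.job_done(): hands the job in, once; it reports no verdict.
The state is a dict: "clock": time; "joint_positions": joint angles; "joint_velocities": joint speeds; "tau": joint torques, N m; "position": TCP position; "ee_rot": TCP orientation; "wrist_force": force on the tool from outside, world axes, zero at the start; "moment": the same for the moment, N m; "width": finger opening in m.
Only numpy, scipy, OpenCV 4.12 (cv2) and the standard library are available. Lean on these libraries where they do the work, as an engineer would, in place of code of your own. Each camera call takes 0.05 s, during which the arm holds its last target.

## Working session

There is one attempt and no reset: what is moved stays moved. The work goes in short steps, Python scripts to look and compute and a tool call to move; the robot and the scene stay as the last step left them, time stands still between calls to the robot, and variables do not carry over. Pictures are saved under pics/ and viewed, and the job is handed in when it is done.

Besides the shell and the picture viewer there is one more tool, called as name(argument=value, ...), one argument or row to a line, values as JSON. arm_command: Moves the arm, as the interface text tells. Its arguments: {"type":"object","properties":{"series":{"type":"array"},"grip_force":{"type":"number"}},"required":["series"]}

```bash
mkdir -p pics; cat > h.py <<'E'
import numpy as np, cv2
from rig import status, optics, job
def cam(n):
    p=optics.camera_params(n); f=210/np.tan(np.radians(p['fovy'])/2)
    K=np.array([[f,0,p['cx']],[0,f,p['cy']],[0,0,1.]])
    R=cv2.Rodrigues(np.array(p['rvec'],float))[0]; t=np.array(p['tvec'],float).ravel()
    return K,R,t,p
def proj(n,X):
    K,R,t,_=cam(n); c=(R@np.atleast_2d(X).T).T+t; u=(K@c.T).T; return u[:,:2]/u[:,2:]
def atz(n,u,v,z):
    K,R,t,_=cam(n); d=R.T@np.linalg.inv(K)@np.array([u,v,1.]); C=-R.T@t
    return C+d*(z-C[2])/d[2]
def tri(a,b):
    A=[];B=[]
    for n,(u,v) in (('side',a),('top',b)):
        K,R,t,_=cam(n); d=R.T@np.linalg.inv(K)@np.array([u,v,1.]); d/=np.linalg.norm(d); C=-R.T@t
        P=np.eye(3)-np.outer(d,d); A.append(P);B.append(P@C)
    return np.linalg.solve(sum(A),sum(B))
def snap(n,name,crop=None,s=1):
    im=optics.snapshot(n); cv2.imwrite(f'pics/{name}_raw.png',im)
    if crop: x0,y0,x1,y1=crop; im=im[y0:y1,x0:x1]
    im=cv2.resize(im,None,fx=s,fy=s,interpolation=cv2.INTER_CUBIC); cv2.imwrite(f'pics/{name}.png',im)
def crop(raw,name,c,s):
    im=cv2.imread(f'pics/{raw}_raw.png'); x0,y0,x1,y1=c
    cv2.imwrite(f'pics/{name}.png',cv2.resize(im[y0:y1,x0:x1],None,fx=s,fy=s,interpolation=cv2.INTER_CUBIC))
E
python3 - <<'E'
from h import *
snap('side','s0');snap('top','t0')
for n in('side','top'):
    K,R,t,p=cam(n);print(p,-R.T@t)
s=status.sense();print(s)
E
```

```text
{'fovy': 42.78826099346529, 'cx': 285.73809987320794, 'cy': 212.92835336503583, 'rvec': array([ 2.25964239, -1.54046844,  0.3848654 ]), 'tvec': array([-0.37509406,  0.44325084,  1.0816187 ])} [ 0.04164732 -0.36987169  1.16984029]
{'fovy': 49.952198008337454, 'cx': 283.95924882006665, 'cy': 201.76016301798157, 'rvec': array([ 2.15346558, -2.11819479,  0.22273813]), 'tvec': array([-0.1997181 ,  0.54506718,  1.03322503])} [ 0.34962581 -0.16622894  1.12012019]
{'clock': 0.1, 'joint_positions': array([ 6.22747447e+01,  9.10949590e+00,  9.15638392e+01, -2.71344419e-04,
        7.94253532e+01, -1.20370619e+01]), 'joint_velocities': array([-0.02067479, -0.07728854, -0.23876292, -0.00900184,  0.04455235,
       -0.06919649]), 'tau': array([ 1.18169528e-04, -3.86503601e+01, -3.22959709e+01,  7.02565885e-02,
        3.39164387e-02, -2.86808461e-05]), 'position': array([0.15522353, 0.55305838, 0.2137227 ]), 'ee_rot': array([[-9.62747582e-01,  2.70400552e-01, -7.97211293e-04],
       [ 2.70401494e-01,  9.62746436e-01, -1.52684551e-03],
       [ 3.54652463e-04, -1.68553395e-03, -9.99998517e-01]]), 'wrist_force': array([-0.10264319, -0.36673686, -0.7085933 ]), 'moment': array([-0.0072359 , -0.02277204,  0.00993955]), 'width': 0.09203242563657012}
```

View pics/s0.png

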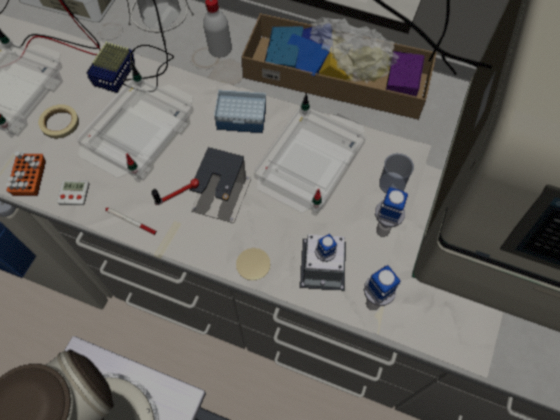

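View pics/t0.png

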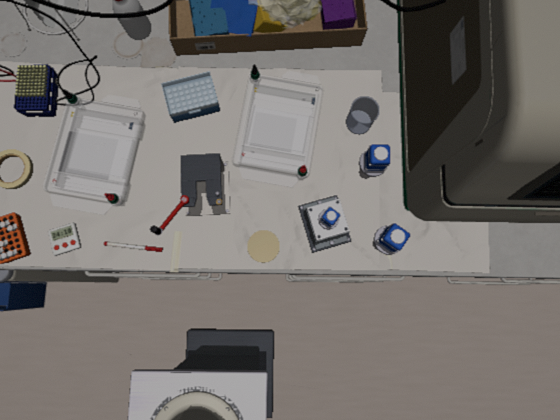

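```bash
python3 - <<'E'
from h import *
crop('s0','s0b',(285,170,425,310),5);crop('t0','t0b',(285,130,425,260),5)
crop('s0','s0r',(140,130,260,230),6);crop('t0','t0r',(140,140,240,245),6)
print(proj('side',[0.155,.553,.214]),proj('top',[[0.155,.553,.214],[0.4,0,0],[.4,-.2,0]]))
E
```

```text
[[-142.01602844  231.49167517]] [[-116.37138367  386.30933949]
 [ 204.88518632  263.63951357]
 [ 286.33703492  264.89715387]]
```

View pics/s0b.png

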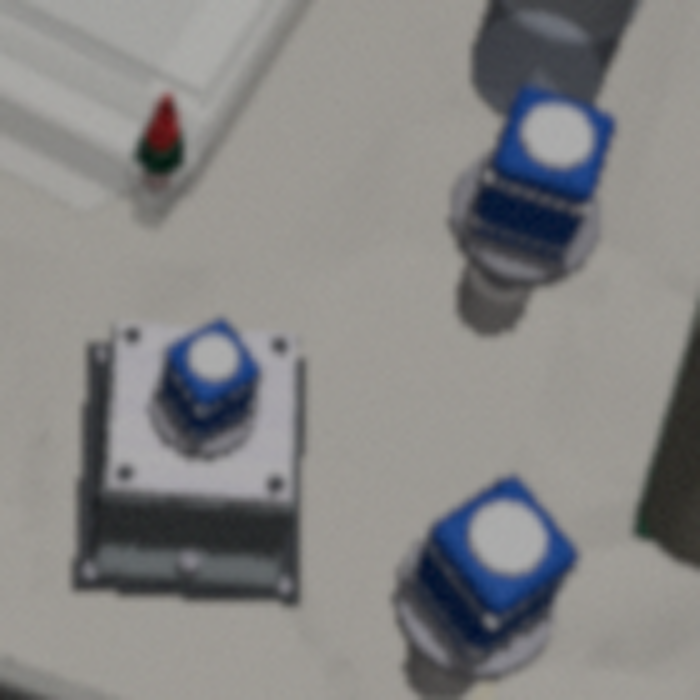

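View pics/t0b.png

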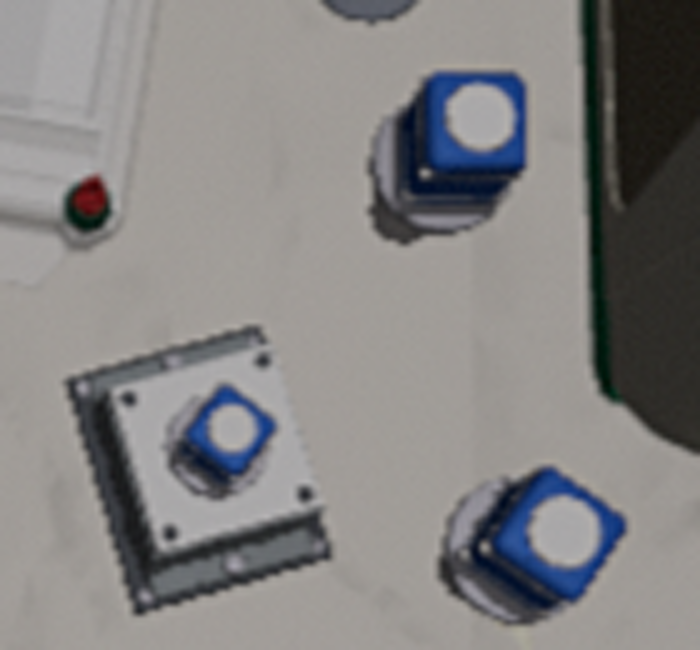

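View pics/s0r.png

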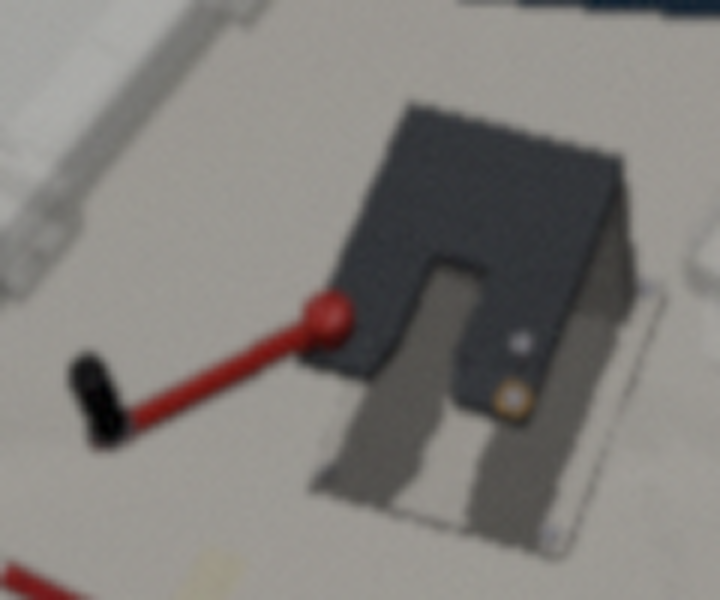

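View pics/t0r.png

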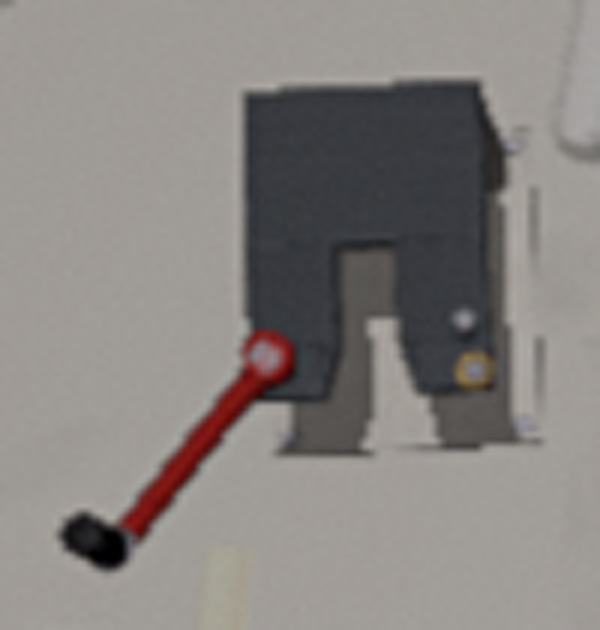

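```bash
python3 - <<'E'
from h import *
S=lambda x,y,o=(285,170),s=5:(o[0]+x/s-.4,o[1]+y/s-.4)
T=lambda x,y,o=(285,130),s=5:(o[0]+x/s-.4,o[1]+y/s-.4)
SR=lambda x,y:(140+x/6-.4,130+y/6-.4); TR=lambda x,y:(140+x/6-.4,140+y/6-.4)
np.set_printoptions(precision=4,suppress=True)
print('disc',tri(S(215,357),T(233,428)),atz('side',*S(215,357),.134),atz('top',*T(233,428),.134))
for c in [(228,385),(277,430),(232,478),(185,436)]: print('hc',atz('top',*T(*c),.134))
for c in [(220,318),(262,368),(210,412),(166,362)]: print('hcS',atz('side',*S(*c),.134))
print('block top corners screws (z.078) tl,tr,br,bl')
for c in [(128,398),(263,360),(306,494),(169,533)]: print(atz('top',*T(*c),.078))
for c in [(132,335),(279,345),(275,484),(125,473)]: print('S',atz('side',*S(*c),.078))
print('plate')
for c in [(68,381),(260,327),(330,555),(138,612)]: print(atz('top',*T(*c),.008))
print('fork T z.11: BL,BR,FL(hidden),FR, slot bl,br, mouth l, r')
for c in [(245,94),(480,83),(325,400),(420,395),(334,243),(396,241)]: print(atz('top',*TR(*c),.110))
print('S')
for c in [(410,102),(622,158),(368,380),(460,405),(435,262),(485,272)]: print(atz('side',*SR(*c),.110))
print('hinge',tri(SR(328,318),TR(268,352)),'pins',tri(SR(520,342),TR(463,319)),tri(SR(512,397),TR(473,369)))
print('knob top',tri(SR(86,365),TR(85,532)))
E
```

```text
disc [ 0.5061 -0.296   0.1352] [ 0.5082 -0.2979  0.134 ] [ 0.5048 -0.2941  0.134 ]
hc [ 0.5242 -0.292   0.134 ]
hc [ 0.5043 -0.3137  0.134 ]
hc [ 0.4824 -0.2936  0.134 ]
hc [ 0.5008 -0.2728  0.134 ]
hcS [ 0.5261 -0.2939  0.134 ]
hcS [ 0.5107 -0.3181  0.134 ]
hcS [ 0.4836 -0.3043  0.134 ]
hcS [ 0.4984 -0.2794  0.134 ]
block top corners screws (z.078) tl,tr,br,bl
[ 0.527 -0.252  0.078]
[ 0.5464 -0.3157  0.078 ]
[ 0.4831 -0.3354  0.078 ]
[ 0.4637 -0.2713  0.078 ]
S [ 0.5299 -0.2559  0.078 ]
S [ 0.5495 -0.3187  0.078 ]
S [ 0.4859 -0.3383  0.078 ]
S [ 0.4667 -0.2757  0.078 ]
plate
[ 0.547  -0.2276  0.008 ]
[ 0.5765 -0.3244  0.008 ]
[ 0.4618 -0.3584  0.008 ]
[ 0.4321 -0.2631  0.008 ]
fork T z.11: BL,BR,FL(hidden),FR, slot bl,br, mouth l, r
[0.6423 0.0514 0.11  ]
[ 0.6487 -0.0386  0.11  ]
[0.5234 0.0147 0.11  ]
[ 0.526  -0.0209  0.11  ]
[0.5842 0.0143 0.11  ]
[ 0.5855 -0.0092  0.11  ]
S
[0.6452 0.0472 0.11  ]
[ 0.652  -0.0406  0.11  ]
[0.5257 0.0088 0.11  ]
[ 0.5287 -0.0277  0.11  ]
[0.582  0.0072 0.11  ]
[ 0.5851 -0.0124  0.11  ]
hinge [0.5417 0.0346 0.114 ] pins [ 0.5542 -0.0395  0.1229] [ 0.5375 -0.0425  0.1104]
knob top [0.465  0.0832 0.1727]
```

```bash
python3 - <<'E'
from h import *
np.set_printoptions(precision=4,suppress=True)
S=lambda x,y:(285+x/5-.4,170+y/5-.4); T=lambda x,y:(285+x/5-.4,130+y/5-.4)
print(tri(S(557,135),T(483,116)),tri(S(509,539),T(564,530)))
print('tub',tri((397,160),(363,105)))
print('cabinet corner base T', atz('top',405,213,0),atz('top',405,213,.3),atz('side',418,275,0))
# fit box yaw: blue+white mask silhouette IoU in both
def hull(n,x,y,yaw):
    c,s=np.cos(yaw),np.sin(yaw);P=[]
    for a in(-16,16):
        for b in(-16,16):
            P.append([x+(c*a-s*b)/1e3,y+(s*a+c*b)/1e3,0.134])
    return cv2.convexHull(proj(n,np.array(P)).astype(np.float32))
for n,f,c in(('top','t0',(331,218)),('side','s0',(327,243))):
    im=cv2.imread(f'pics/{f}_raw.png').astype(int)
    x0,y0=c[0]-18,c[1]-22
    p=im[y0:y0+44,x0:x0+36]
    m=((p[...,0]>p[...,2]+60)&(p[...,0]>130)).astype(np.uint8)   # bright blue top
    k=8
    M=cv2.resize(m*255,None,fx=k,fy=k,interpolation=cv2.INTER_LINEAR)>127
    M=cv2.morphologyEx(M.astype(np.uint8),cv2.MORPH_CLOSE,np.ones((70,70)))
    best=[]
    X0=atz(n,*(S(215,357) if n=='side' else T(233,428)),.134)
    for yaw in np.radians(np.arange(0,90,2)):
        for dx in np.arange(-4,5,1)/1e3:
            for dy in np.arange(-4,5,1)/1e3:
                h=(hull(n,X0[0]+dx,X0[1]+dy,yaw)-[x0-.5,y0-.5])*k
                H=np.zeros_like(M);cv2.fillConvexPoly(H,np.round(h).astype(int),1)
                best.append(((H&M).sum()/(H|M).sum(),np.degrees(yaw),X0[0]+dx,X0[1]+dy))
    best.sort(reverse=True);print(n,*[np.round(b,4) for b in best[:6]])
    cv2.imwrite(f'pics/m_{n}.png',np.hstack([M*255,cv2.resize(p.astype(np.uint8)[...,0],None,fx=k,fy=k)]))
E
```

```text
[ 0.6399 -0.4008  0.174 ] [ 0.4592 -0.4328  0.1692]
tub [ 0.7821 -0.3783  0.0979]
cabinet corner base T [ 0.5349 -0.499   0.    ] [ 0.4853 -0.4099  0.3   ] [ 0.5643 -0.5123  0.    ]Traceback (most recent call last):
  File "<stdin>", line 27, in <module>
  File "<stdin>", line 13, in hull
  File "h.py", line 9, in proj
    K,R,t,_=cam(n); c=(R@np.atleast_2d(X).T).T+t; u=(K@c.T).T; return u[:,:2]/u[:,2:]
            ~~~^^^
  File "h.py", line 4, in cam
    p=optics.camera_params(n); f=210/np.tan(np.radians(p['fovy'])/2)
ValueError: time passes only in moves, steps and waits
```

```bash
python3 - <<'E'
s=open('h.py').read()
s=s.replace("def cam(n):","import functools\n@functools.lru_cache(None)\ndef cam(n):")
open('h.py','w').write(s)
E
cat > fit.py <<'E'
from h import *
np.set_printoptions(precision=4,suppress=True)
S=lambda x,y:(285+x/5-.4,170+y/5-.4); T=lambda x,y:(285+x/5-.4,130+y/5-.4)
def hull(n,x,y,yaw):
    c,s=np.cos(yaw),np.sin(yaw)
    P=[[x+(c*a-s*b)/1e3,y+(s*a+c*b)/1e3,0.134] for a in(-16,16) for b in(-16,16)]
    return cv2.convexHull(proj(n,np.array(P)).astype(np.float32))
for n,f,c in(('top','t0',(331,218)),('side','s0',(327,243))):
    im=cv2.imread(f'pics/{f}_raw.png').astype(int)
    x0,y0=c[0]-18,c[1]-22
    p=im[y0:y0+44,x0:x0+36]
    m=((p[...,0]>p[...,2]+60)&(p[...,0]>130)).astype(np.uint8)
    k=8
    M=(cv2.resize(m*255,None,fx=k,fy=k,interpolation=cv2.INTER_LINEAR)>127).astype(np.uint8)
    cs,_=cv2.findContours(M,0,2); cs=max(cs,key=len); M[:]=0; cv2.drawContours(M,[cs],-1,1,-1)
    best=[]
    X0=atz(n,*(S(215,357) if n=='side' else T(233,428)),.134)
    for yaw in np.radians(np.arange(0,90,2)):
        for dx in np.arange(-3,4,1)/1e3:
            for dy in np.arange(-3,4,1)/1e3:
                h=(hull(n,X0[0]+dx,X0[1]+dy,yaw)-[x0-.5,y0-.5])*k
                H=np.zeros_like(M);cv2.fillConvexPoly(H,np.round(h).astype(int),1)
                best.append(((H&M).sum()/(H|M).sum(),np.degrees(yaw),X0[0]+dx,X0[1]+dy))
    best.sort(reverse=True);print(n,*[np.round(b,4) for b in best[:6]])
    cv2.imwrite(f'pics/m_{n}.png',np.hstack([M*255,cv2.resize(p.astype(np.uint8)[...,0],None,fx=k,fy=k)]))
E
python3 fit.py
```

```text
top [ 0.1625 54.      0.5038 -0.2931] [ 0.1625 54.      0.5038 -0.2951] [ 0.1625 38.      0.5038 -0.2941] [ 0.1624 46.      0.5068 -0.2931] [ 0.1624 46.      0.5058 -0.2931] [ 0.1624 46.      0.5038 -0.2931]
side [ 0.0315 68.      0.5092 -0.2959] [ 0.0315 68.      0.5082 -0.2949] [ 0.0315 60.      0.5102 -0.2959] [ 0.0315 60.      0.5092 -0.2979] [ 0.0315 62.      0.5102 -0.2949] [ 0.0315 76.      0.5072 -0.2949]
```

arm_command(
  series=[
    {"dx":20,"dy":-50,"dz":10,"wz":-0.14},
    {"dx":20,"dy":-50,"dz":10,"wz":-0.14},
    {"dx":25,"dy":-50,"dz":10},
    {"dx":25,"dy":-50,"dz":10},
    {"dx":25,"dy":-50},
    {"dx":25,"dy":-50},
    {"dx":25,"dy":-50},
    {"dx":25,"dy":-50},
    {"dx":25,"dy":-50},
    {"dx":25,"dy":-50},
  ],
  grip_force=50,
)

```text
$.series[0]: bad value
```

arm_command(
  series=[
    {"dx":20,"dy":-50,"dz":10,"wx":0,"wy":0,"wz":-0.14,"grip":91},
    {"dx":20,"dy":-50,"dz":10,"wx":0,"wy":0,"wz":-0.14,"grip":91},
  ],
  grip_force=50,
)

```text
clock: 0.3
position: [0.1904, 0.4601, 0.2283]
ee_rot: [[-0.849, 0.528, -0.006], [0.528, 0.849, -0.006], [0.002, -0.009, -1.0]]
wrist_force: [1.4, -0.6, 0.7]
width: 0.0911
```

```bash
python3 - <<'E'
import cv2,numpy as np
im=cv2.imread('pics/t0_raw.png');print(im[208:228,320:343].reshape(20,23,3)[::3,::3].tolist())
a=cv2.resize(im[200:236,314:350],None,fx=10,fy=10,interpolation=cv2.INTER_CUBIC)
im=cv2.imread('pics/s0_raw.png')
b=cv2.resize(im[226:262,309:345],None,fx=10,fy=10,interpolation=cv2.INTER_CUBIC)
c=np.hstack([a,b]);c=np.clip(c.astype(float)*1.6,0,255).astype(np.uint8);cv2.imwrite('pics/yaw.png',c)
E
```

```text
[[[169, 169, 170], [168, 168, 170], [163, 165, 167], [127, 64, 33], [126, 99, 91], [170, 171, 173], [169, 169, 169], [169, 169, 170]], [[169, 169, 170], [144, 137, 141], [109, 54, 30], [150, 133, 131], [162, 153, 155], [123, 69, 46], [167, 169, 172], [170, 170, 171]], [[141, 134, 137], [106, 83, 79], [140, 106, 94], [170, 170, 171], [169, 169, 170], [163, 150, 145], [134, 64, 28], [170, 171, 172]], [[129, 123, 126], [119, 60, 28], [123, 82, 67], [171, 171, 173], [170, 169, 172], [161, 146, 141], [116, 76, 64], [170, 171, 172]], [[65, 59, 59], [52, 35, 28], [96, 45, 16], [145, 100, 85], [145, 111, 103], [120, 56, 23], [140, 137, 141], [171, 169, 171]], [[112, 104, 107], [61, 53, 52], [41, 21, 12], [73, 39, 20], [132, 66, 30], [116, 111, 115], [159, 158, 159], [169, 168, 169]], [[158, 158, 159], [146, 138, 140], [74, 70, 71], [57, 43, 35], [123, 117, 118], [121, 118, 119], [171, 169, 170], [169, 167, 169]]]
```

View pics/yaw.png

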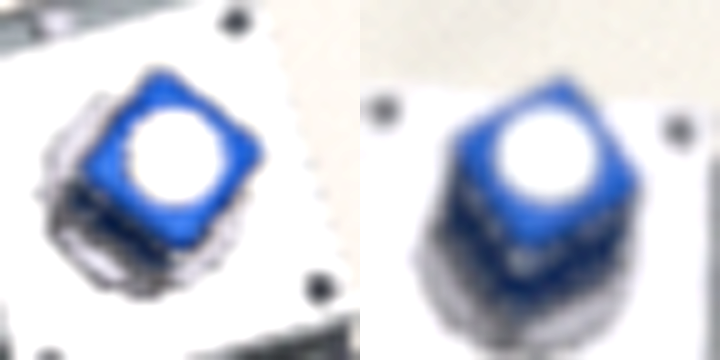

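```bash
python3 - <<'E'
from h import *
for n,o,cs in(('top',(314,200),[(160,67),(265,155),(187,250),(82,165)]),('side',(309,226),[(208,76),(282,182),(166,247),(95,138)])):
    P=np.array([atz(n,o[0]+x/10-.45,o[1]+y/10-.45,.134)[:2] for x,y in cs])
    e=np.roll(P,-1,0)-P
    print(n,P.mean(0).round(4),np.linalg.norm(e,axis=1).round(4),(np.degrees(np.arctan2(e[:,1],e[:,0]))%90).round(1))
E
```

```text
top [ 0.5042 -0.2934] [0.0303 0.0278 0.0298 0.0284] [50.2 51.  51.4 52.1]
side [ 0.5067 -0.2978] [0.0286 0.0291 0.0287 0.0285] [52.2 52.2 50.9 52.1]
```

arm_command(
  series=[
    {"dx":17,"dy":-44,"dz":0,"wx":0,"wy":0,"wz":-0.06,"grip":91},
    {"dx":17,"dy":-44,"dz":0,"wx":0,"wy":0,"wz":-0.06,"grip":91},
    {"dx":17,"dy":-44,"dz":0,"wx":0,"wy":0,"wz":0,"grip":91},
    {"dx":17,"dy":-44,"dz":0,"wx":0,"wy":0,"wz":0,"grip":91},
    {"dx":17,"dy":-44,"dz":0,"wx":0,"wy":0,"wz":0,"grip":91},
    {"dx":17,"dy":-44,"dz":0,"wx":0,"wy":0,"wz":0,"grip":91},
    {"dx":17,"dy":-44,"dz":0,"wx":0,"wy":0,"wz":0,"grip":91},
    {"dx":17,"dy":-44,"dz":0,"wx":0,"wy":0,"wz":0,"grip":91},
    {"dx":17,"dy":-44,"dz":0,"wx":0,"wy":0,"wz":0,"grip":91},
    {"dx":17,"dy":-44,"dz":0,"wx":0,"wy":0,"wz":0,"grip":91},
  ],
)

```text
clock: 1.3
position: [0.3609, 0.0026, 0.2263]
ee_rot: [[-0.778, 0.628, -0.003], [0.628, 0.778, -0.006], [-0.001, -0.007, -1.0]]
wrist_force: [0.9, 1.5, 0.5]
width: 0.0913
```

arm_command(
  series=[
    {"dx":20,"dy":-42,"dz":0,"wx":0,"wy":0,"wz":0,"grip":91},
    {"dx":20,"dy":-42,"dz":0,"wx":0,"wy":0,"wz":0,"grip":91},
    {"dx":20,"dy":-42,"dz":0,"wx":0,"wy":0,"wz":0,"grip":91},
    {"dx":20,"dy":-42,"dz":0,"wx":0,"wy":0,"wz":0,"grip":91},
    {"dx":20,"dy":-42,"dz":0,"wx":0,"wy":0,"wz":0,"grip":91},
    {"dx":20,"dy":-42,"dz":0,"wx":0,"wy":0,"wz":0,"grip":91},
    {"dx":15,"dy":-30,"dz":0,"wx":0,"wy":0,"wz":0,"grip":91},
    {"dx":0,"dy":0,"dz":0,"wx":0,"wy":0,"wz":0,"grip":91},
  ],
)

```text
clock: 2.1
position: [0.4976, -0.2975, 0.2217]
ee_rot: [[-0.772, 0.636, -0.005], [0.636, 0.772, -0.003], [0.002, -0.006, -1.0]]
wrist_force: [-0.7, 0.9, 0.1]
width: 0.0911
```

```bash
python3 - <<'E'
from h import *
snap('side','s1',(270,150,430,290),5);snap('top','t1',(270,130,430,270),5)
s=status.sense();print(s['clock'],s['position'],s['ee_rot'].round(3))
E
```

```text
2.2 [ 0.49685578 -0.29426923  0.22202042] [[-0.773  0.634 -0.006]
 [ 0.634  0.773 -0.002]
 [ 0.003 -0.005 -1.   ]]
```

View pics/s1.png

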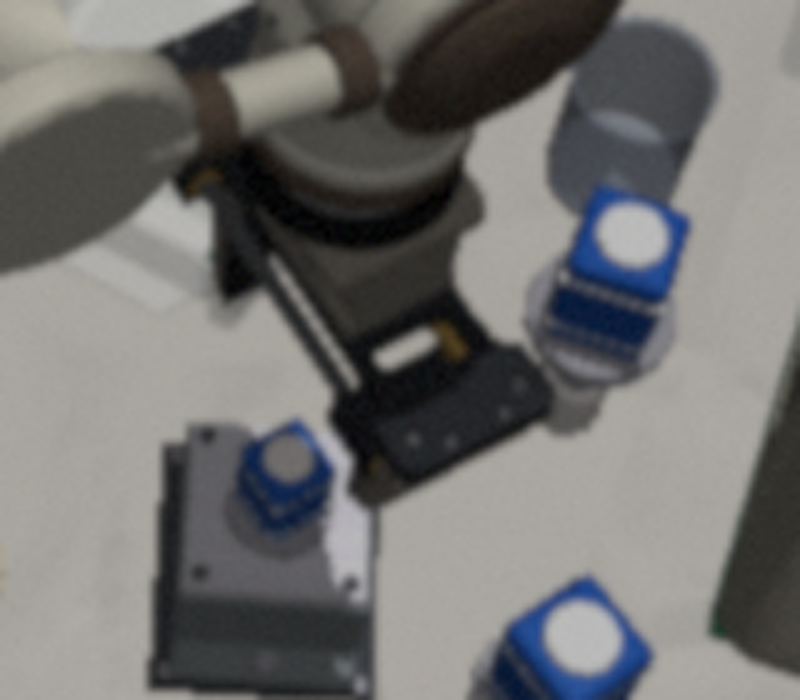

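View pics/t1.png

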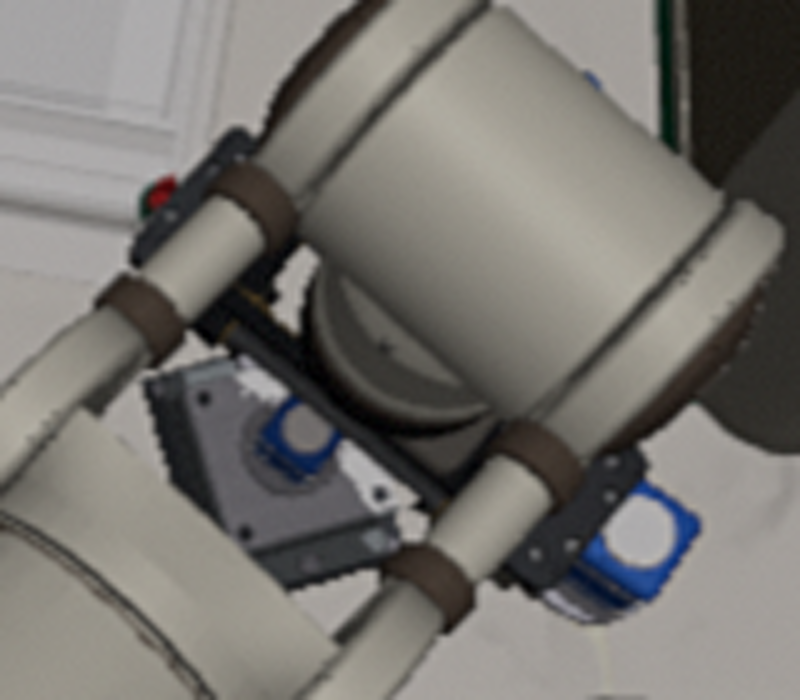

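```bash
python3 - <<'E'
from h import *
s=status.sense();p=s['position'];R=s['ee_rot'];print(s['clock'],p)
for k in(.046,.064,-.046,-.064):
    for w in(-.01,.01):
        X=p+R[:,1]*k+R[:,0]*w
        a=proj('side',X)[0];b=proj('top',X)[0]
        print(k,w,((a-[270,150])*5).round(),((b-[270,130])*5).round())
E
```

```text
2.2 [ 0.49685578 -0.29426923  0.22202042]
0.046 -0.01 [250. 284.] [262. 322.]
0.046 0.01 [206. 305.] [231. 358.]
0.064 -0.01 [226. 249.] [228. 294.]
0.064 0.01 [184. 270.] [197. 330.]
-0.046 -0.01 [372. 468.] [438. 466.]
-0.046 0.01 [328. 491.] [408. 504.]
-0.064 -0.01 [398. 505.] [473. 495.]
-0.064 0.01 [353. 529.] [443. 533.]
```

```bash
python3 - <<'E'
from h import *
im=cv2.imread('pics/s1_raw.png')[190:260,300:360]
im=cv2.resize(im,None,fx=10,fy=10,interpolation=cv2.INTER_CUBIC)
im=np.clip(im.astype(float)*2.2,0,255).astype(np.uint8)[:600]
s=status.sense();p=s['position'];R=s['ee_rot']
for k in(.046,.064,-.046,-.064):
    for w in(-.01,.01):
        a=proj('side',p+R[:,1]*k+R[:,0]*w)[0]
        cv2.circle(im,tuple(((a-[300,190])*10+5).astype(int).tolist()),4,(0,0,255),-1)
cv2.imwrite('pics/f1.png',im)
E
```

```text
(no output)
```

View pics/f1.png

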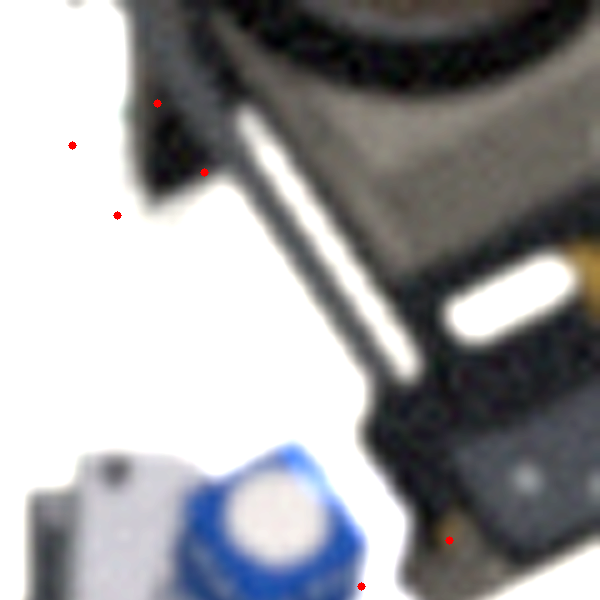

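arm_command(
  series=[
    {"dx":7,"dy":0,"dz":-35,"wx":0,"wy":0,"wz":0,"grip":91},
    {"dx":0,"dy":0,"dz":-35,"wx":0,"wy":0,"wz":0,"grip":91},
    {"dx":0,"dy":0,"dz":-20,"wx":0,"wy":0,"wz":0,"grip":60},
    {"dx":0,"dy":0,"dz":0,"wx":0,"wy":0,"wz":0,"grip":60},
  ],
)

```text
clock: 2.6
position: [0.5032, -0.2887, 0.1315]
ee_rot: [[-0.776, 0.631, -0.004], [0.631, 0.776, -0.002], [0.001, -0.004, -1.0]]
wrist_force: [-0.4, 0.7, -0.2]
width: 0.0771
```

```bash
python3 - <<'E'
from h import *
snap('side','s2',(300,200,400,280),8)
s=status.sense();print(s['clock'],s['position'],s['ee_rot'].round(3),s['width'])
E
```

```text
2.65 [ 0.50400507 -0.289281    0.1332194 ] [[-0.776  0.631 -0.002]
 [ 0.631  0.776 -0.004]
 [-0.001 -0.004 -1.   ]] 0.07319342867845313
```

View pics/s2.png

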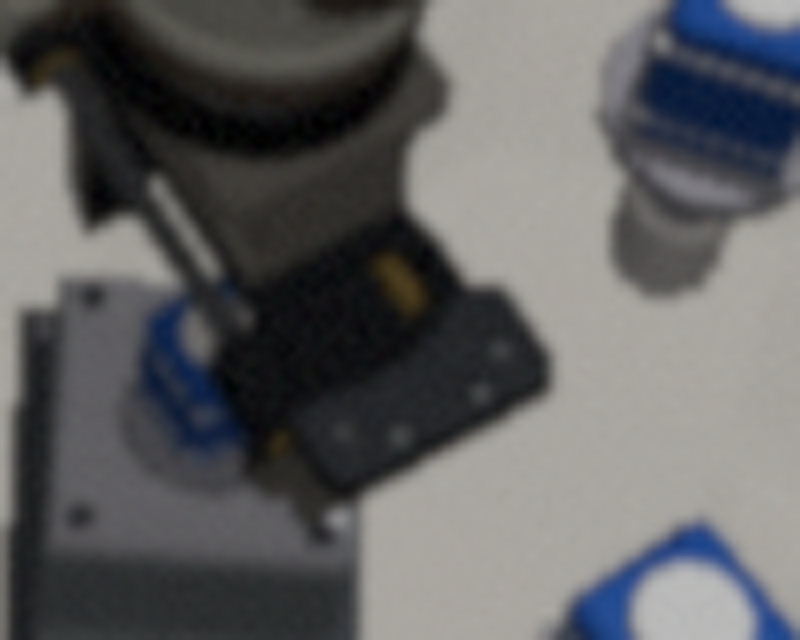

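```bash
python3 - <<'E'
from h import *
s=status.sense();p=s['position'];R=s['ee_rot'];w=s['width']/2
im=cv2.imread('pics/s2_raw.png')[200:280,300:400]
im=cv2.resize(im,None,fx=8,fy=8,interpolation=cv2.INTER_CUBIC)
im=np.clip(im.astype(float)*2.2,0,255).astype(np.uint8)
for k in(w,w+.018,-w,-w-.018):
    for q in(-.01,.01):
        a=proj('side',p+R[:,1]*k+R[:,0]*q)[0]
        cv2.circle(im,tuple(((a-[300,200])*8+4).astype(int).tolist()),4,(0,0,255),-1)
for X in (p,):
    cv2.circle(im,tuple(((proj('side',X)[0]-[300,200])*8+4).astype(int).tolist()),4,(0,255,0),-1)
cv2.imwrite('pics/f2.png',im)
E
```

```text
(no output)
```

View pics/f2.png

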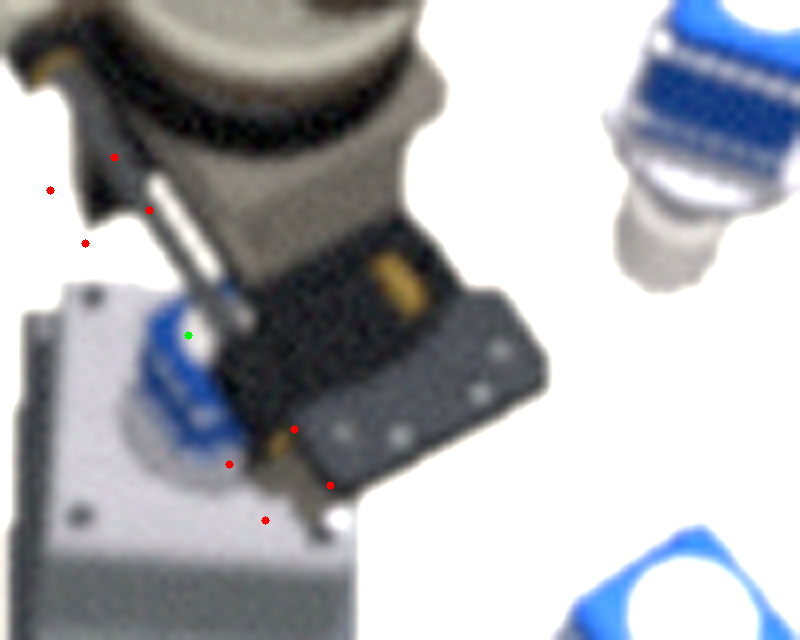

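```bash
python3 - <<'E'
from h import *
s=status.sense();print(s['position'])
a=atz('side',300+194/8,200+327/8,.134);b=atz('side',327.6,241,.134);print(a,b,b-a)
E
```

```text
[ 0.50400507 -0.289281    0.1332194 ]
[ 0.50585382 -0.29125005  0.134     ] [ 0.50819003 -0.29793974  0.134     ] [ 0.00233621 -0.00668969  0.        ]
```

arm_command(
  series=[
    {"dx":1,"dy":-6,"dz":-12,"wx":0,"wy":0,"wz":0,"grip":60},
    {"dx":0,"dy":0,"dz":0,"wx":0,"wy":0,"wz":0,"grip":60},
    {"dx":0,"dy":0,"dz":-10,"wx":0,"wy":0,"wz":0,"grip":60},
    {"dx":0,"dy":0,"dz":0,"wx":0,"wy":0,"wz":0,"grip":60},
  ],
)

```text
clock: 3.05
position: [0.5071, -0.2962, 0.1147]
ee_rot: [[-0.777, 0.63, 0.004], [0.63, 0.777, -0.009], [-0.009, -0.005, -1.0]]
wrist_force: [0.3, 0.7, -0.7]
width: 0.0596
```

arm_command(
  series=[
    {"dx":-1,"dy":0,"dz":-12,"wx":0,"wy":0,"wz":0,"grip":60},
    {"dx":0,"dy":0,"dz":0,"wx":0,"wy":0,"wz":0,"grip":60},
  ],
)

```text
clock: 3.25
position: [0.5063, -0.2966, 0.1024]
ee_rot: [[-0.777, 0.63, 0.005], [0.63, 0.777, -0.01], [-0.01, -0.005, -1.0]]
wrist_force: [-0.6, 0.6, -0.5]
width: 0.06
```

```bash
python3 - <<'E'
from h import *
snap('side','s3',(300,200,400,280),8)
s=status.sense();print(s['clock'],s['position'],s['wrist_force'],s['width'])
E
```

```text
3.3 [ 0.50710627 -0.29725986  0.10367242] [-0.06643049  0.25319039  0.36785127] 0.05997003743386637
```

View pics/s3.png

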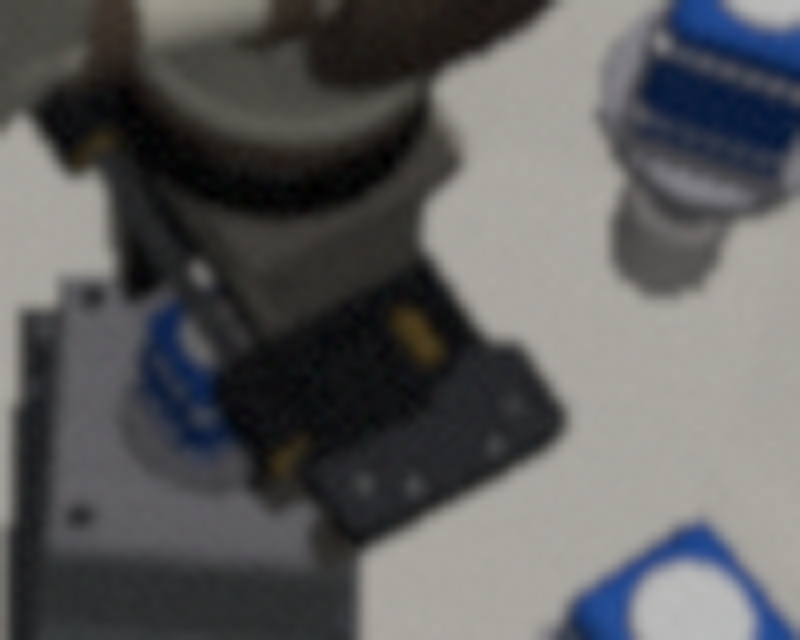

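arm_command(
  series=[
    {"dx":-1,"dy":1,"dz":-3,"wx":0,"wy":0,"wz":0,"grip":45},
    {"dx":0,"dy":0,"dz":0,"wx":0,"wy":0,"wz":0,"grip":38},
    {"dx":0,"dy":0,"dz":0,"wx":0,"wy":0,"wz":0,"grip":30},
    {"dx":0,"dy":0,"dz":0,"wx":0,"wy":0,"wz":0,"grip":28},
  ],
  grip_force=15,
)

```text
clock: 3.7
position: [0.5066, -0.2962, 0.1009]
ee_rot: [[-0.777, 0.63, 0.008], [0.63, 0.777, -0.011], [-0.013, -0.004, -1.0]]
wrist_force: [0.6, -0.5, -1.2]
width: 0.0322
```

arm_command(
  series=[
    {"dx":0,"dy":0,"dz":0,"wx":0,"wy":0,"wz":0,"grip":20},
    {"dx":0,"dy":0,"dz":0,"wx":0,"wy":0,"wz":0,"grip":20},
    {"dx":0,"dy":0,"dz":0,"wx":0,"wy":0,"wz":0.1,"grip":20},
    {"dx":0,"dy":0,"dz":0,"wx":0,"wy":0,"wz":0.1,"grip":20},
  ],
  grip_force=60,
)

```text
clock: 4.1
position: [0.5067, -0.2959, 0.101]
ee_rot: [[-0.888, 0.459, 0.01], [0.459, 0.888, -0.009], [-0.013, -0.003, -1.0]]
wrist_force: [-0.8, 1.1, 0.5]
width: 0.0317
```

```bash
python3 - <<'E'
from h import *
s=status.sense();print(s['clock'],s['position'],s['wrist_force'],s['moment'],s['width'],s['joint_positions'],np.degrees(np.arctan2(s['ee_rot'][1,1],s['ee_rot'][0,1])))
E
```

```text
4.1 [ 0.50665109 -0.29585506  0.10096535] [-0.77880189  1.08256072  0.50911159] [ 0.07770062  0.06208055 -0.56200739] 0.03170373662919962 [-4.20776299e+01  1.65416009e+01  9.62058038e+01  5.98438381e-03
  6.64939349e+01 -1.04733578e+02] 62.652394167063285
```

arm_command(
  series=[
    {"dx":0,"dy":0,"dz":0.6,"wx":0,"wy":0,"wz":0.14,"grip":20},
    {"dx":0,"dy":0,"dz":0.6,"wx":0,"wy":0,"wz":0.14,"grip":20},
    {"dx":0,"dy":0,"dz":0,"wx":0,"wy":0,"wz":-0.1,"grip":20},
    {"dx":0,"dy":0,"dz":0.6,"wx":0,"wy":0,"wz":-0.15,"grip":20},
    {"dx":0,"dy":0,"dz":0.6,"wx":0,"wy":0,"wz":-0.15,"grip":20},
    {"dx":0,"dy":0,"dz":0.6,"wx":0,"wy":0,"wz":-0.15,"grip":20},
  ],
)

```text
clock: 4.7
position: [0.5061, -0.2959, 0.1011]
ee_rot: [[-0.737, 0.676, 0.007], [0.676, 0.737, -0.011], [-0.013, -0.004, -1.0]]
wrist_force: [2.1, -1.3, -4.1]
width: 0.0313
```

```bash
cat > st.py <<'E'
from rig import status
import numpy as np
np.set_printoptions(precision=4,suppress=True)
s=status.sense();print(s['clock'],s['position'],s['wrist_force'],s['moment'],s['width'],np.degrees(np.arctan2(s['ee_rot'][1,1],s['ee_rot'][0,1])),s['ee_rot'][:,2])
E
python3 st.py
```

```text
4.7 [ 0.5061 -0.2959  0.1011] [ 2.1052 -1.348  -4.1079] [-0.2872 -0.281   0.508 ] 0.03132166465446535 47.456572535952645 [ 0.0073 -0.0114 -0.9999]
```

arm_command(
  series=[
    {"dx":0,"dy":0,"dz":1.5,"wx":0,"wy":0,"wz":-0.15,"grip":20},
    {"dx":0,"dy":0,"dz":1.5,"wx":0,"wy":0,"wz":-0.15,"grip":20},
    {"dx":0,"dy":0,"dz":1.5,"wx":0,"wy":0,"wz":-0.15,"grip":20},
  ],
)

```text
clock: 5.0
position: [0.5054, -0.296, 0.1016]
ee_rot: [[-0.369, 0.929, 0.0], [0.929, 0.369, -0.014], [-0.013, -0.005, -1.0]]
wrist_force: [2.6, -2.6, -8.6]
width: 0.032
```

```bash
python3 st.py
```

```text
5.0 [ 0.5054 -0.296   0.1016] [ 2.6009 -2.6341 -8.5571] [-0.6558 -0.7055  0.5096] 0.03197879315069939 21.669136461934645 [ 0.0005 -0.0142 -0.9999]
```

arm_command(
  series=[
    {"dx":0,"dy":0,"dz":0.5,"wx":0,"wy":0,"wz":0.12,"grip":20},
    {"dx":0,"dy":0,"dz":2,"wx":0,"wy":0,"wz":0.15,"grip":20},
    {"dx":0,"dy":0,"dz":2.5,"wx":0,"wy":0,"wz":0.15,"grip":20},
    {"dx":0,"dy":0,"dz":2.5,"wx":0,"wy":0,"wz":0.15,"grip":20},
    {"dx":0,"dy":0,"dz":2.5,"wx":0,"wy":0,"wz":0.15,"grip":20},
  ],
)

```text
clock: 5.5
position: [0.5058, -0.295, 0.1029]
ee_rot: [[-0.89, 0.456, 0.013], [0.456, 0.89, -0.006], [-0.014, 0.0, -1.0]]
wrist_force: [4.2, -3.2, -13.4]
width: 0.0317
```

```bash
python3 st.py
```

```text
5.5 [ 0.5058 -0.295   0.1029] [  4.173   -3.1524 -13.4185] [-0.8798 -1.1691 -0.4817] 0.03172215691248633 62.86565851088764 [ 0.0125 -0.0063 -0.9999]
```

arm_command(
  series=[
    {"dx":0.5,"dy":-0.4,"dz":2.8,"wx":0,"wy":0,"wz":0.15,"grip":20},
    {"dx":0.5,"dy":-0.4,"dz":2.8,"wx":0,"wy":0,"wz":0.13,"grip":20},
    {"dx":0,"dy":0,"dz":0.5,"wx":0,"wy":0,"wz":-0.1,"grip":20},
    {"dx":0.5,"dy":-0.4,"dz":2.8,"wx":0,"wy":0,"wz":-0.15,"grip":20},
    {"dx":0.5,"dy":-0.4,"dz":2.8,"wx":0,"wy":0,"wz":-0.15,"grip":20},
    {"dx":0.5,"dy":-0.4,"dz":2.8,"wx":0,"wy":0,"wz":-0.15,"grip":20},
    {"dx":0.5,"dy":-0.4,"dz":2.8,"wx":0,"wy":0,"wz":-0.15,"grip":20},
    {"dx":0.5,"dy":-0.4,"dz":2.8,"wx":0,"wy":0,"wz":-0.15,"grip":20},
  ],
)

```text
clock: 6.3
position: [0.5053, -0.2962, 0.1052]
ee_rot: [[-0.504, 0.864, 0.003], [0.864, 0.504, -0.007], [-0.007, -0.001, -1.0]]
wrist_force: [2.9, -3.2, -13.4]
width: 0.0318
```

```bash
python3 st.py
```

```text
6.3 [ 0.5053 -0.2962  0.1052] [  2.8887  -3.2397 -13.4153] [-0.8438 -0.92    0.5731] 0.03181907148498708 30.265213896400894 [ 0.0031 -0.0068 -1.    ]
```

arm_command(
  series=[
    {"dx":0.5,"dy":-0.4,"dz":3,"wx":0,"wy":0,"wz":-0.14,"grip":20},
    {"dx":0,"dy":0,"dz":0.5,"wx":0,"wy":0,"wz":0.1,"grip":20},
    {"dx":0.5,"dy":-0.4,"dz":3,"wx":0,"wy":0,"wz":0.15,"grip":20},
    {"dx":0.5,"dy":-0.4,"dz":3.2,"wx":0,"wy":0,"wz":0.15,"grip":20},
    {"dx":0.5,"dy":-0.4,"dz":3.2,"wx":0,"wy":0,"wz":0.15,"grip":20},
    {"dx":0.5,"dy":-0.4,"dz":3.2,"wx":0,"wy":0,"wz":0.15,"grip":20},
    {"dx":0.5,"dy":-0.4,"dz":3.2,"wx":0,"wy":0,"wz":0.15,"grip":20},
    {"dx":0.5,"dy":-0.4,"dz":3.2,"wx":0,"wy":0,"wz":0.15,"grip":20},
  ],
)

```text
clock: 7.1
position: [0.5068, -0.2956, 0.1079]
ee_rot: [[-0.982, 0.187, 0.003], [0.187, 0.982, 0.006], [-0.002, 0.007, -1.0]]
wrist_force: [4.7, -3.5, -13.3]
width: 0.0316
```

```bash
python3 st.py
```

```text
7.1 [ 0.5068 -0.2956  0.1079] [  4.6501  -3.5302 -13.2979] [-0.6647 -1.3193 -0.5195] 0.0315758284682559 79.21529075276172 [ 0.0034  0.006  -1.    ]
```

Working (+7 mm). Continue, swinging down and back up.

arm_command(
  series=[
    {"dx":0,"dy":0,"dz":0.5,"wx":0,"wy":0,"wz":-0.1,"grip":20},
    {"dx":0.5,"dy":-0.4,"dz":3.2,"wx":0,"wy":0,"wz":-0.15,"grip":20},
    {"dx":0.5,"dy":-0.4,"dz":3.4,"wx":0,"wy":0,"wz":-0.15,"grip":20},
    {"dx":0.5,"dy":-0.4,"dz":3.4,"wx":0,"wy":0,"wz":-0.15,"grip":20},
    {"dx":0.5,"dy":-0.4,"dz":3.4,"wx":0,"wy":0,"wz":-0.15,"grip":20},
    {"dx":0.5,"dy":-0.4,"dz":3.4,"wx":0,"wy":0,"wz":-0.15,"grip":20},
    {"dx":0.5,"dy":-0.4,"dz":3.4,"wx":0,"wy":0,"wz":-0.13,"grip":20},
  ],
)

```text
clock: 7.8
position: [0.5051, -0.2972, 0.1104]
ee_rot: [[-0.385, 0.923, -0.001], [0.923, 0.385, 0.006], [0.006, 0.001, -1.0]]
wrist_force: [4.7, -4.3, -15.3]
width: 0.0319
```

```bash
python3 st.py
```

```text
7.8 [ 0.5051 -0.2972  0.1104] [  4.6897  -4.3287 -15.3379] [-1.0207 -1.0378  0.503 ] 0.031913865310027496 22.64938808976055 [-0.0009  0.0056 -1.    ]
```

arm_command(
  series=[
    {"dx":0,"dy":0,"dz":0.5,"wx":0,"wy":0,"wz":0.1,"grip":20},
    {"dx":0.5,"dy":-0.4,"dz":3.2,"wx":0,"wy":0,"wz":0.15,"grip":20},
    {"dx":0.5,"dy":-0.4,"dz":3.4,"wx":0,"wy":0,"wz":0.15,"grip":20},
    {"dx":0.5,"dy":-0.4,"dz":3.4,"wx":0,"wy":0,"wz":0.15,"grip":20},
    {"dx":0.5,"dy":-0.4,"dz":3.4,"wx":0,"wy":0,"wz":0.15,"grip":20},
    {"dx":0.5,"dy":-0.4,"dz":3.4,"wx":0,"wy":0,"wz":0.15,"grip":20},
    {"dx":0.5,"dy":-0.4,"dz":3.4,"wx":0,"wy":0,"wz":0.15,"grip":20},
  ],
)

```text
clock: 8.5
position: [0.5075, -0.2962, 0.1132]
ee_rot: [[-0.985, 0.174, -0.007], [0.174, 0.985, 0.012], [0.009, 0.011, -1.0]]
wrist_force: [5.1, -1.8, -15.4]
width: 0.0321
```

arm_command(
  series=[
    {"dx":0,"dy":0,"dz":0.5,"wx":0,"wy":0,"wz":-0.1,"grip":20},
    {"dx":0.5,"dy":-0.4,"dz":3.2,"wx":0,"wy":0,"wz":-0.15,"grip":20},
    {"dx":0.5,"dy":-0.4,"dz":3.4,"wx":0,"wy":0,"wz":-0.15,"grip":20},
    {"dx":0.5,"dy":-0.4,"dz":3.4,"wx":0,"wy":0,"wz":-0.15,"grip":20},
    {"dx":0.5,"dy":-0.4,"dz":3.4,"wx":0,"wy":0,"wz":-0.15,"grip":20},
    {"dx":0.5,"dy":-0.4,"dz":3.4,"wx":0,"wy":0,"wz":-0.15,"grip":20},
    {"dx":0.5,"dy":-0.4,"dz":3.4,"wx":0,"wy":0,"wz":-0.13,"grip":20},
  ],
)

```text
clock: 9.2
position: [0.5055, -0.298, 0.116]
ee_rot: [[-0.396, 0.918, -0.002], [0.918, 0.396, 0.018], [0.017, 0.005, -1.0]]
wrist_force: [3.5, -2.4, -15.0]
width: 0.0316
```

```bash
python3 st.py
```

```text
9.2 [ 0.5055 -0.298   0.116 ] [  3.537   -2.4372 -14.9651] [-1.0573 -0.9042  0.2804] 0.03160299186814992 23.345763473935417 [-0.0024  0.0179 -0.9998]
```

arm_command(
  series=[
    {"dx":0,"dy":0,"dz":0.5,"wx":0,"wy":0,"wz":0.1,"grip":20},
    {"dx":0.2,"dy":0,"dz":3,"wx":-0.003,"wy":0,"wz":0.15,"grip":20},
    {"dx":0.2,"dy":0,"dz":3,"wx":-0.003,"wy":0,"wz":0.15,"grip":20},
    {"dx":0.2,"dy":0,"dz":3,"wx":-0.003,"wy":0,"wz":0.15,"grip":20},
    {"dx":0.2,"dy":0,"dz":3,"wx":-0.003,"wy":0,"wz":0.15,"grip":20},
    {"dx":0.2,"dy":0,"dz":3,"wx":0,"wy":0,"wz":0.15,"grip":20},
    {"dx":0,"dy":0,"dz":3,"wx":0,"wy":0,"wz":0.13,"grip":20},
  ],
)

```text
clock: 9.9
position: [0.5065, -0.2955, 0.1201]
ee_rot: [[-0.984, 0.176, -0.01], [0.176, 0.984, 0.007], [0.011, 0.005, -1.0]]
wrist_force: [-0.7, -0.6, -3.8]
width: 0.0316
```

```bash
python3 st.py
```

```text
9.9 [ 0.5065 -0.2955  0.1201] [-0.7194 -0.5903 -3.843 ] [0.0363 0.0393 0.0286] 0.031649050266752625 79.86182516636086 [-0.0101  0.0071 -0.9999]
```

arm_command(
  series=[
    {"dx":0,"dy":0,"dz":5,"wx":0,"wy":0,"wz":0,"grip":20},
    {"dx":0,"dy":0,"dz":10,"wx":0,"wy":0,"wz":0,"grip":20},
    {"dx":0,"dy":0,"dz":15,"wx":0,"wy":0,"wz":0,"grip":20},
    {"dx":0,"dy":0,"dz":15,"wx":0,"wy":0,"wz":0,"grip":20},
    {"dx":0,"dy":0,"dz":15,"wx":0,"wy":0,"wz":0,"grip":20},
    {"dx":0,"dy":0,"dz":20,"wx":0,"wy":0,"wz":0,"grip":20},
    {"dx":0,"dy":0,"dz":20,"wx":0,"wy":0,"wz":0,"grip":20},
    {"dx":0,"dy":0,"dz":0,"wx":0,"wy":0,"wz":0,"grip":20},
  ],
)

```text
clock: 10.7
position: [0.5058, -0.2955, 0.231]
ee_rot: [[-0.982, 0.188, -0.009], [0.188, 0.982, 0.005], [0.009, 0.003, -1.0]]
wrist_force: [-0.0, -1.1, -2.8]
width: 0.0316
```

```bash
python3 st.py; python3 - <<'E'
from h import *
snap('side','s4')
E
```

```text
10.7 [ 0.5058 -0.2955  0.231 ] [-0.008  -1.1281 -2.7562] [-0.0181 -0.0465  0.024 ] 0.03160849050888399 79.17159911152986 [-0.0085  0.005  -1.    ]
```

View pics/s4.png

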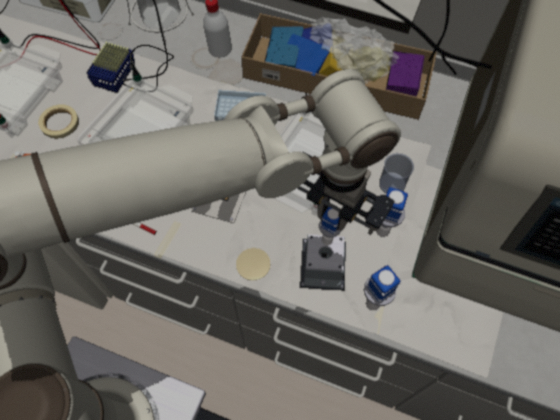

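```bash
cat > ov.py <<'E'
from h import *
import sys
x,y,yaw=map(float,sys.argv[1:4]); yaw=np.radians(yaw)
def W(a,b,z): return [x+(np.cos(yaw)*a-np.sin(yaw)*b)/1e3,y+(np.sin(yaw)*a+np.cos(yaw)*b)/1e3,z]
out=[]
for n,f,o in(('top','t0',(168,145)),('side','s0',(185,140))):
    w,h,k=66,66,6
    w,h=(66,85)
    im=cv2.imread(f'pics/{f}_raw.png')[o[1]:o[1]+h,o[0]:o[0]+w]
    im=cv2.resize(im,None,fx=k,fy=k,interpolation=cv2.INTER_CUBIC)
    im=np.clip(im.astype(float)*1.5+20,0,255).astype(np.uint8)
    def pt(X): 
        a=proj(n,np.array(X))[0]; return tuple(((a-o+.5)*k).astype(int).tolist())
    def line(Ps,c,cl=False): cv2.polylines(im,[np.array([pt(P) for P in Ps])],cl,c,1)
    line([W(-50,-46,.11),W(-50,-17.5,.11),W(-35,-11,.11),W(0,-11,.11),W(11,0,.11),W(0,11,.11),W(-35,11,.11),W(-50,17.5,.11),W(-50,46,.11),W(70,46,.11),W(70,-46,.11)],(0,255,0),True)
    line([W(-55,-56,.008),W(-55,56,.008),W(80,56,.008),W(80,-56,.008)],(255,0,255),True)
    for P,c in((W(0,0,.11),(0,0,255)),(W(-36,36,.117),(255,255,0)),(W(-36,36,.125),(0,255,255))): cv2.circle(im,pt(P),3,c,-1)
    out.append(im)
cv2.imwrite('pics/ov.png',np.hstack(out))
E
python3 ov.py 0.576 -0.001 4.2
```

```text
(no output)
```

View pics/ov.png

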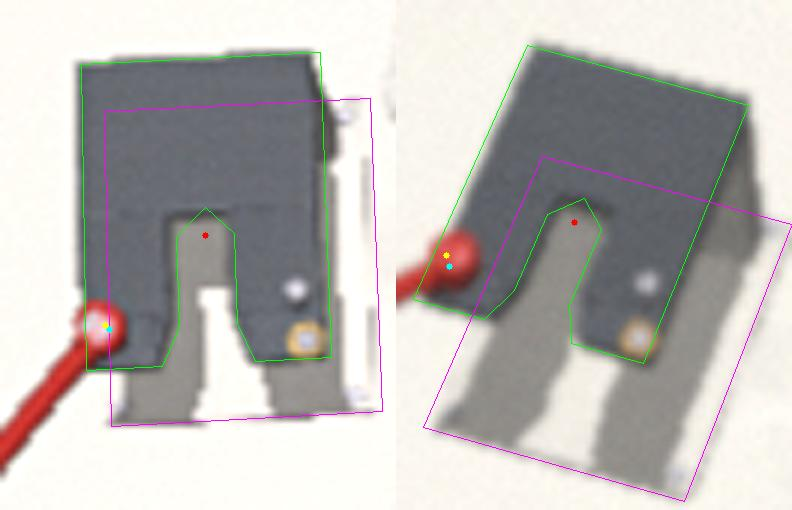

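arm_command(
  series=[
    {"dx":-1,"dy":41,"dz":0,"wx":0,"wy":0,"wz":0.07,"grip":20},
    {"dx":-1,"dy":41,"dz":0,"wx":0,"wy":0,"wz":0.07,"grip":20},
    {"dx":-1,"dy":41,"dz":0,"wx":0,"wy":0,"wz":0.07,"grip":20},
    {"dx":-1,"dy":41,"dz":0,"wx":0,"wy":0,"wz":0.05,"grip":20},
    {"dx":-1,"dy":41,"dz":0,"wx":0,"wy":0,"wz":0,"grip":20},
    {"dx":-2,"dy":41,"dz":0,"wx":0,"wy":0,"wz":0,"grip":20},
    {"dx":-2,"dy":30,"dz":0,"wx":0,"wy":0,"wz":0,"grip":20},
    {"dx":0,"dy":0,"dz":0,"wx":0,"wy":0,"wz":0,"grip":20},
  ],
)

```text
clock: 11.55
position: [0.4877, -0.008, 0.2221]
ee_rot: [[-0.997, -0.073, -0.026], [-0.073, 0.997, 0.01], [0.025, 0.012, -1.0]]
wrist_force: [-0.8, 0.2, -3.3]
width: 0.0319
```

```bash
python3 st.py
```

```text
11.55 [ 0.4877 -0.008   0.2221] [-0.8417  0.25   -3.2913] [-0.0558 -0.0211 -0.0246] 0.031887270762510585 94.19084220044067 [-0.0257  0.0098 -0.9996]
```

arm_command(
  series=[
    {"dx":0,"dy":0,"dz":-25,"wx":-0.01,"wy":-0.026,"wz":0,"grip":20},
    {"dx":2,"dy":0,"dz":-25,"wx":0,"wy":0,"wz":0,"grip":20},
    {"dx":0,"dy":0,"dz":-20,"wx":0,"wy":0,"wz":0,"grip":20},
    {"dx":0,"dy":0,"dz":-6,"wx":0,"wy":0,"wz":0,"grip":20},
    {"dx":0,"dy":0,"dz":0,"wx":0,"wy":0,"wz":0,"grip":20},
  ],
)

```text
clock: 12.05
position: [0.4869, -0.0083, 0.1416]
ee_rot: [[-0.997, -0.073, -0.004], [-0.073, 0.997, -0.001], [0.004, -0.001, -1.0]]
wrist_force: [-0.3, 0.4, -3.7]
width: 0.0316
```

```bash
python3 st.py; python3 - <<'E'
from h import *
snap('side','s5',(150,130,260,230),7);snap('top','t5',(150,130,260,230),7)
E
```

```text
12.05 [ 0.4869 -0.0083  0.1416] [-0.2551  0.4323 -3.7065] [0.008  0.0044 0.0091] 0.031556189919055906 94.19016644844153 [-0.004  -0.0011 -1.    ]
```

View pics/s5.png

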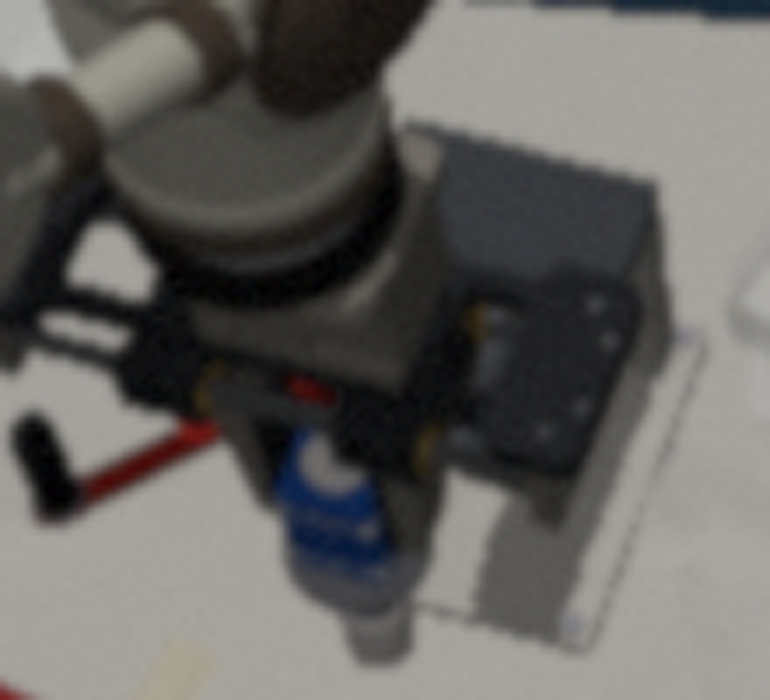

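View pics/t5.png

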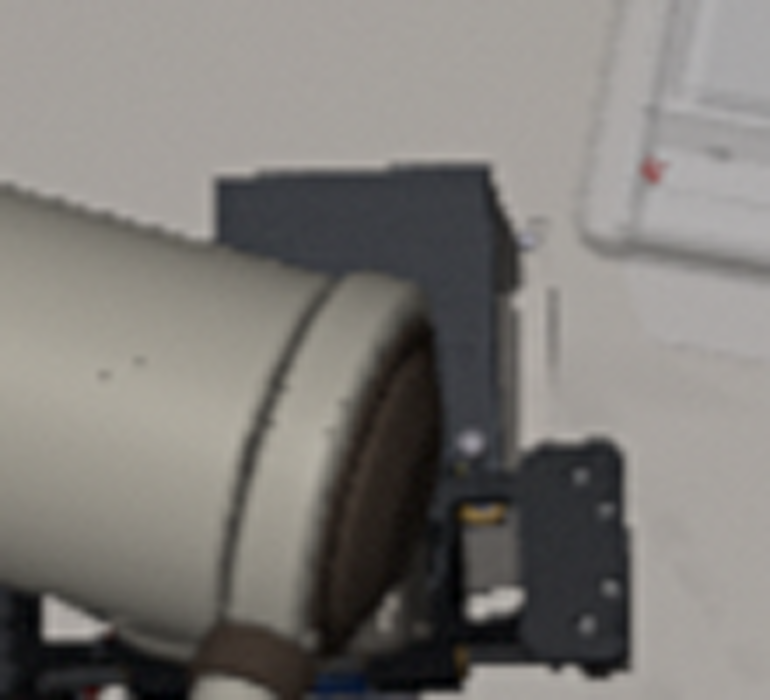

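```bash
python3 - <<'E'
from h import *
X=atz('side',150+332/7-.45,130+468/7-.45,.1746);print(X)
# side fork features: project seat candidates; visible mouth corner right obs at ov (575,345)->px
for (u,v) in((575,345),):
    print(atz('side',185+(u-396)/6-.5,140+v/6-.5,.11))
E
python3 ov.py 0.577 -0.0035 4.2; cp pics/ov.png pics/ov2.png
```

```text
[ 0.48554885 -0.01011364  0.1746    ]
[ 0.5273573  -0.02359192  0.11      ]
```

View pics/ov2.png

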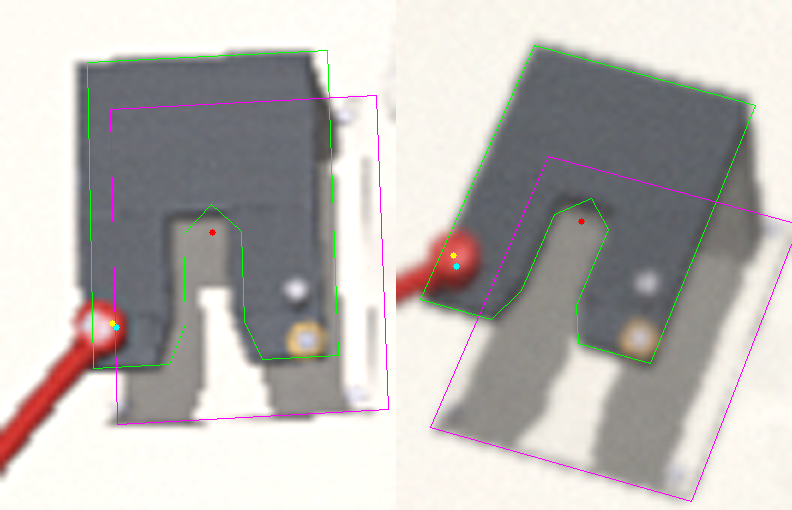

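arm_command(
  series=[
    {"dx":15,"dy":1.1,"dz":0,"wx":0,"wy":0,"wz":0,"grip":20},
    {"dx":15,"dy":1.1,"dz":0,"wx":0,"wy":0,"wz":0,"grip":20},
    {"dx":15,"dy":1.1,"dz":0,"wx":0,"wy":0,"wz":0,"grip":20},
    {"dx":0,"dy":0,"dz":0,"wx":0,"wy":0,"wz":0,"grip":20},
  ],
)

```text
clock: 12.55
position: [0.5374, -0.0067, 0.1484]
ee_rot: [[-0.997, -0.072, 0.007], [-0.072, 0.997, -0.004], [-0.006, -0.004, -1.0]]
wrist_force: [-0.1, 0.7, -3.6]
width: 0.0313
```

```bash
python3 st.py; python3 - <<'E'
from h import *
snap('side','s6',(150,130,260,230),7)
E
```

```text
12.55 [ 0.5374 -0.0067  0.1484] [-0.0563  0.653  -3.5764] [0.0557 0.0582 0.0033] 0.031283572040349074 94.10486241650868 [ 0.0065 -0.004  -1.    ]
```

View pics/s6.png

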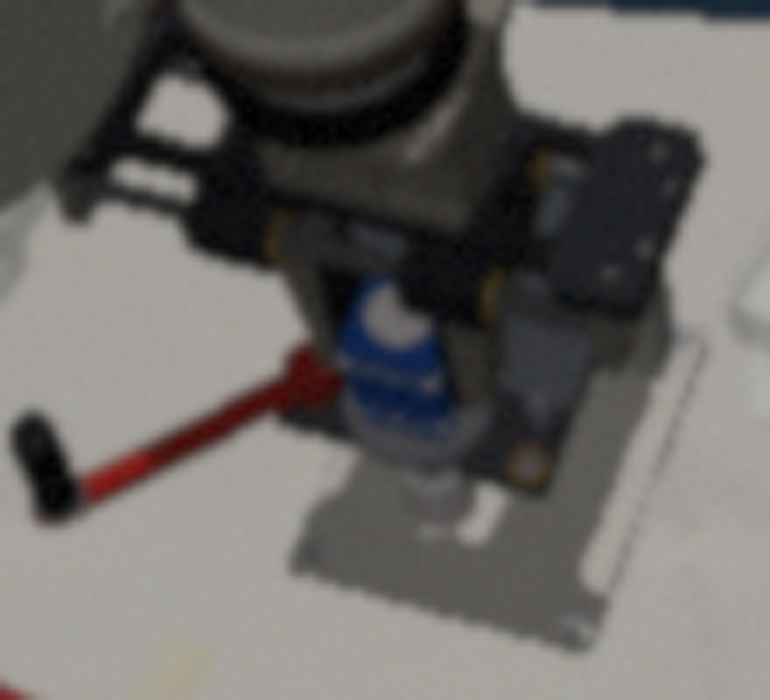

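arm_command(
  series=[
    {"dx":0,"dy":2,"dz":-8,"wx":0,"wy":0,"wz":0,"grip":20},
    {"dx":0,"dy":0,"dz":0,"wx":0,"wy":0,"wz":0,"grip":20},
    {"dx":8,"dy":0.6,"dz":-1,"wx":0,"wy":0,"wz":0,"grip":20},
    {"dx":8,"dy":0.6,"dz":-1,"wx":0,"wy":0,"wz":0,"grip":20},
    {"dx":0,"dy":0,"dz":0,"wx":0,"wy":0,"wz":0,"grip":20},
  ],
)

```text
clock: 13.1
position: [0.5524, -0.0035, 0.1382]
ee_rot: [[-0.997, -0.071, 0.006], [-0.071, 0.997, -0.004], [-0.005, -0.005, -1.0]]
wrist_force: [-0.5, 0.5, -2.6]
width: 0.0318
```

```bash
python3 st.py
```

```text
13.1 [ 0.5524 -0.0035  0.1382] [-0.4564  0.5249 -2.6423] [ 0.0111  0.012  -0.0741] 0.0317869076129099 94.07964819266955 [ 0.0056 -0.0043 -1.    ]
```

No contact yet (25 mm to go). Advance in small steps.

arm_command(
  series=[
    {"dx":6,"dy":0.4,"dz":0,"wx":0,"wy":0,"wz":0,"grip":20},
    {"dx":6,"dy":0.4,"dz":0,"wx":0,"wy":0,"wz":0,"grip":20},
    {"dx":5,"dy":0.4,"dz":0,"wx":0,"wy":0,"wz":0,"grip":20},
    {"dx":0,"dy":0,"dz":0,"wx":0,"wy":0,"wz":0,"grip":20},
  ],
)

```text
clock: 13.5
position: [0.5713, -0.0022, 0.1382]
ee_rot: [[-0.997, -0.071, 0.006], [-0.071, 0.997, -0.004], [-0.005, -0.005, -1.0]]
wrist_force: [-0.1, -0.0, -3.3]
width: 0.0317
```

```bash
python3 st.py; python3 - <<'E'
from h import *
snap('side','s7',(150,130,260,230),7)
E
```

```text
13.5 [ 0.5713 -0.0022  0.1382] [-0.0856 -0.0345 -3.2585] [ 0.0616  0.0042 -0.03  ] 0.031709917479021486 94.08497561942818 [ 0.0057 -0.0043 -1.    ]
```

View pics/s7.png

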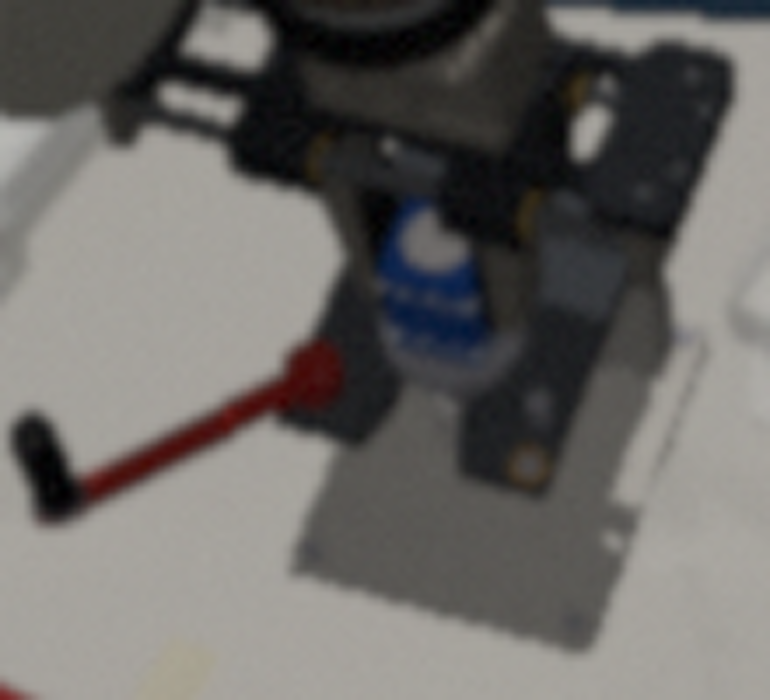

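Pestle is between the tines (disc at crop 435,240). On to contact.

arm_command(
  series=[
    {"dx":3,"dy":0.2,"dz":0,"wx":0,"wy":0,"wz":0,"grip":20},
    {"dx":3,"dy":0.2,"dz":0,"wx":0,"wy":0,"wz":0,"grip":20},
    {"dx":2,"dy":0.1,"dz":0,"wx":0,"wy":0,"wz":0,"grip":20},
    {"dx":0,"dy":0,"dz":0,"wx":0,"wy":0,"wz":0,"grip":20},
  ],
)

```text
clock: 13.95
position: [0.5785, -0.0016, 0.1379]
ee_rot: [[-0.997, -0.071, 0.003], [-0.071, 0.997, -0.004], [-0.002, -0.004, -1.0]]
wrist_force: [-0.7, 0.2, -1.4]
width: 0.0315
```

```bash
python3 st.py
```

```text
13.95 [ 0.5785 -0.0016  0.1379] [-0.7078  0.2315 -1.4083] [ 0.0081  0.2601 -0.0249] 0.0314881494667219 94.0933149274966 [ 0.0025 -0.0043 -1.    ]
```

arm_command(
  series=[
    {"dx":2,"dy":0.1,"dz":0,"wx":0,"wy":0,"wz":0,"grip":20},
    {"dx":2,"dy":0.1,"dz":0,"wx":0,"wy":0,"wz":0,"grip":20},
  ],
)

```text
clock: 14.15
position: [0.5792, -0.0016, 0.1377]
ee_rot: [[-0.997, -0.072, -0.007], [-0.072, 0.997, -0.005], [0.007, -0.004, -1.0]]
wrist_force: [-8.2, -0.2, 3.1]
width: 0.0314
```

```bash
python3 st.py
```

```text
14.15 [ 0.5792 -0.0016  0.1377] [-8.1816 -0.1821  3.1076] [-0.1238  1.8093  0.0368] 0.03142018979121438 94.12229375879248 [-0.0066 -0.0047 -1.    ]
```

arm_command(
  series=[
    {"dx":-1.5,"dy":0,"dz":0,"wx":0,"wy":0.003,"wz":0,"grip":20},
    {"dx":0,"dy":0,"dz":-2,"wx":0,"wy":0,"wz":0,"grip":20},
    {"dx":0,"dy":0,"dz":-2,"wx":0,"wy":0,"wz":0,"grip":20},
    {"dx":0,"dy":0,"dz":0,"wx":0,"wy":0,"wz":0,"grip":20},
  ],
)

```text
clock: 14.55
position: [0.5786, -0.0015, 0.1334]
ee_rot: [[-0.997, -0.072, -0.007], [-0.072, 0.997, -0.005], [0.007, -0.004, -1.0]]
wrist_force: [-1.0, 0.5, -2.8]
width: 0.0315
```

```bash
python3 st.py
```

```text
14.55 [ 0.5786 -0.0015  0.1334] [-1.0194  0.4508 -2.801 ] [ 0.0206  0.0611 -0.0336] 0.03148861838118272 94.11082165786988 [-0.007  -0.0046 -1.    ]
```

arm_command(
  series=[
    {"dx":0,"dy":0,"dz":-1,"wx":0,"wy":-0.006,"wz":0,"grip":20},
    {"dx":0,"dy":0,"dz":-1,"wx":0,"wy":0,"wz":0,"grip":20},
    {"dx":0,"dy":0,"dz":0,"wx":0,"wy":0,"wz":0,"grip":20},
  ],
)

```text
clock: 14.85
position: [0.5785, -0.0015, 0.1332]
ee_rot: [[-0.997, -0.072, -0.001], [-0.072, 0.997, -0.005], [0.001, -0.005, -1.0]]
wrist_force: [-1.6, 0.2, -4.2]
width: 0.0317
```

```bash
python3 st.py
```

```text
14.85 [ 0.5785 -0.0015  0.1332] [-1.5773  0.1864 -4.1987] [-0.02    0.245   0.0027] 0.03170345206001507 94.12541811868977 [-0.0007 -0.0048 -1.    ]
```

arm_command(
  series=[
    {"dx":0,"dy":0,"dz":-2,"wx":0,"wy":0,"wz":0,"grip":20},
    {"dx":0,"dy":0,"dz":-2,"wx":0,"wy":0,"wz":0,"grip":20},
  ],
)

```text
clock: 15.05
position: [0.5786, -0.0015, 0.1331]
ee_rot: [[-0.997, -0.072, -0.001], [-0.072, 0.997, -0.005], [0.001, -0.005, -1.0]]
wrist_force: [-8.8, 0.7, 13.8]
width: 0.0317
```

```bash
python3 st.py
```

```text
15.05 [ 0.5786 -0.0015  0.1331] [-8.826   0.6644 13.7866] [ 0.2667  1.6524 -0.0312] 0.03167061334574746 94.15227034652013 [-0.0007 -0.0053 -1.    ]
```

arm_command(
  series=[
    {"dx":0,"dy":0,"dz":0,"wx":0,"wy":0,"wz":0,"grip":31},
    {"dx":0,"dy":0,"dz":0,"wx":0,"wy":0,"wz":0,"grip":40},
    {"dx":0,"dy":0,"dz":0,"wx":0,"wy":0,"wz":0,"grip":50},
    {"dx":0,"dy":0,"dz":0,"wx":0,"wy":0,"wz":0,"grip":50},
  ],
  grip_force=10,
)

```text
clock: 15.45
position: [0.5806, -0.0018, 0.134]
ee_rot: [[-0.997, -0.072, 0.005], [-0.072, 0.997, -0.006], [-0.004, -0.006, -1.0]]
wrist_force: [-0.6, -0.0, -0.3]
width: 0.0498
```

```bash
python3 st.py; python3 - <<'E'
from h import *
snap('side','s8',(150,130,260,230),7)
E
```

```text
15.45 [ 0.5806 -0.0018  0.134 ] [-0.6118 -0.0262 -0.2753] [-0.0276  0.0373  0.002 ] 0.049803840191567694 94.14443881837794 [ 0.0049 -0.006  -1.    ]
```

View pics/s8.png

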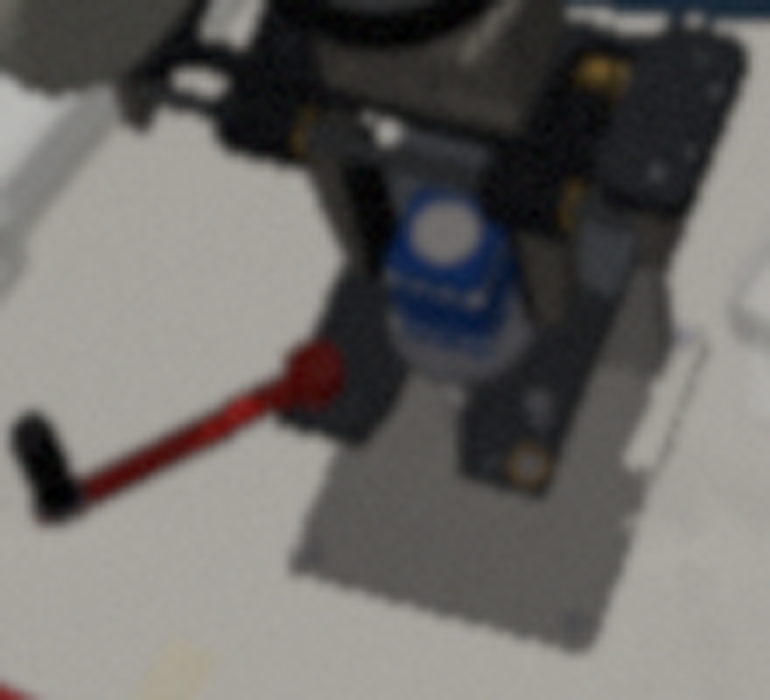

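arm_command(
  series=[
    {"dx":-1,"dy":0,"dz":10,"wx":0,"wy":0,"wz":0,"grip":50},
    {"dx":0,"dy":0,"dz":20,"wx":0,"wy":0,"wz":0,"grip":50},
    {"dx":0,"dy":0,"dz":30,"wx":0,"wy":0,"wz":0,"grip":50},
    {"dx":0,"dy":0,"dz":20,"wx":0,"wy":0,"wz":0,"grip":50},
    {"dx":-40,"dy":0,"dz":0,"wx":0,"wy":0,"wz":-0.1,"grip":30},
    {"dx":-40,"dy":0,"dz":0,"wx":0,"wy":0,"wz":-0.1,"grip":30},
    {"dx":0,"dy":0,"dz":0,"wx":0,"wy":0,"wz":-0.1,"grip":30},
  ],
)

```text
clock: 16.2
position: [0.4976, -0.0021, 0.2198]
ee_rot: [[-0.972, 0.236, 0.005], [0.236, 0.972, -0.008], [-0.007, -0.006, -1.0]]
wrist_force: [0.7, -0.0, -0.8]
width: 0.0301
```

```bash
python3 st.py; python3 - <<'E'
from h import *
snap('side','s9',(150,130,260,230),7);snap('top','t9',(150,130,260,230),7)
E
```

```text
16.2 [ 0.4976 -0.0021  0.2198] [ 0.6795 -0.0138 -0.7506] [-0.021  -0.0184  0.0016] 0.03005374038222132 76.37080318502122 [ 0.0049 -0.0078 -1.    ]
```

View pics/s9.png

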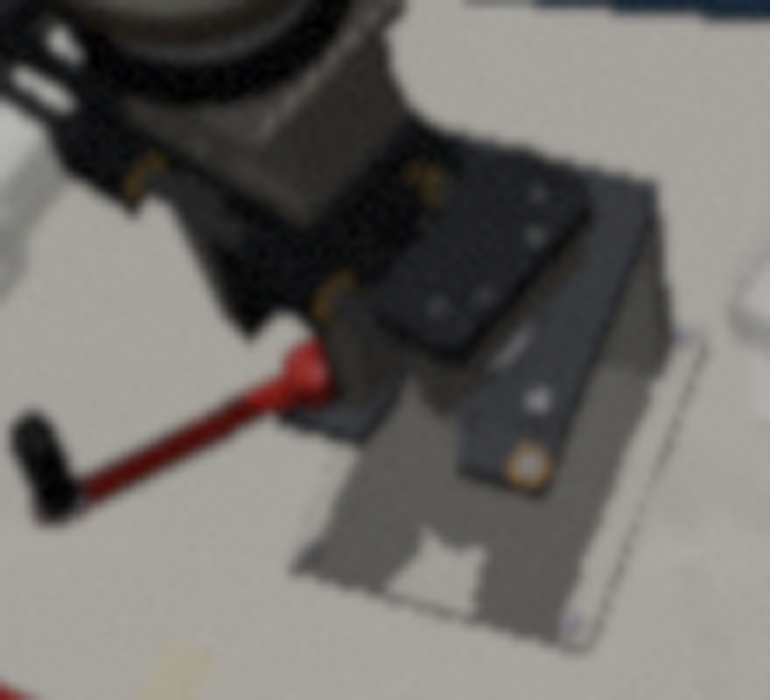

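View pics/t9.png

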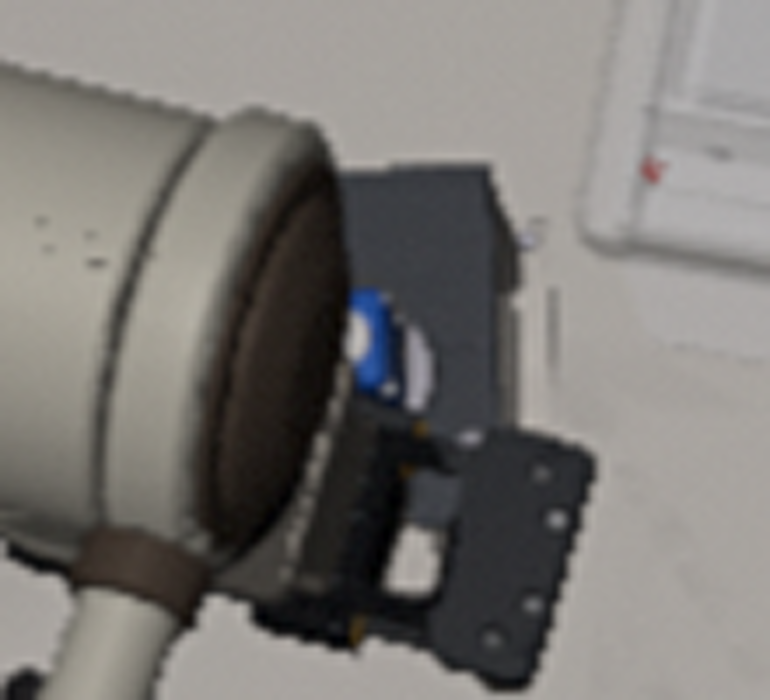

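```bash
python3 - <<'E'
from h import *
crop('s0','k',(160,185,190,210),20); crop('t0','k2',(145,220,175,240),20)
a=cv2.imread('pics/k.png');b=cv2.imread('pics/k2.png')
b=cv2.copyMakeBorder(b,0,100,0,0,cv2.BORDER_CONSTANT)
h=np.vstack([cv2.resize(np.clip(x.astype(float)*2,0,255).astype(np.uint8),(480,280)) for x in(a,b[:400])])
cv2.imwrite('pics/kk.png',h); crop('s0','k',(145,180,180,210),20)
k=np.clip(cv2.imread('pics/k.png').astype(float)*2.5,0,255).astype(np.uint8);cv2.imwrite('pics/k.png',k)
k=np.clip(cv2.imread('pics/k2.png').astype(float)*2.5,0,255).astype(np.uint8);cv2.imwrite('pics/k2.png',k)
E
```

```text
(no output)
```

View pics/k.png

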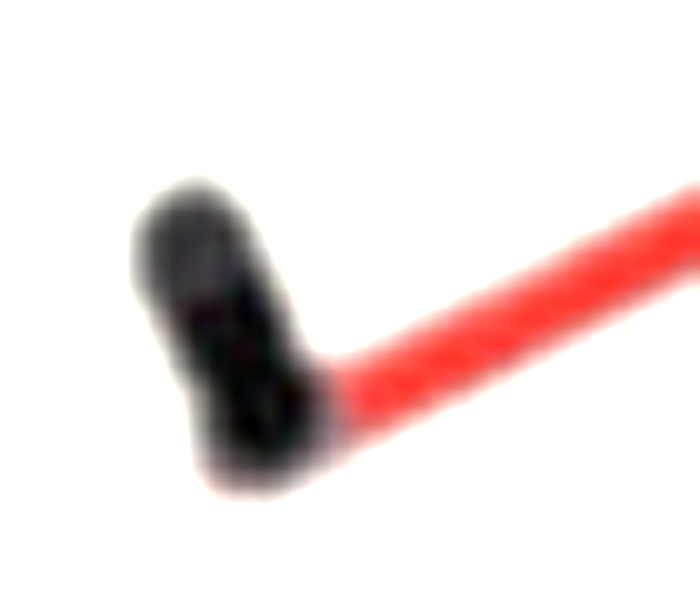

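View pics/k2.png

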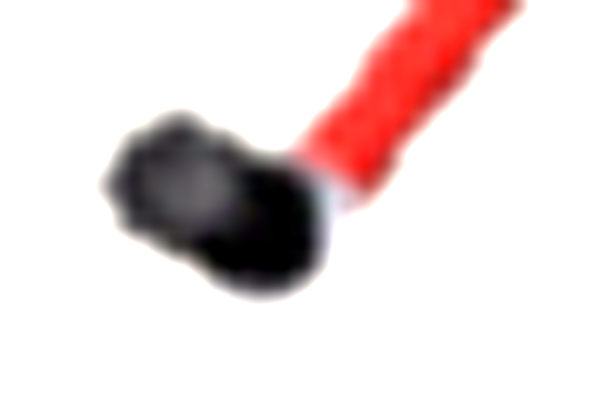

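```bash
python3 - <<'E'
from h import *
a=atz('side',154.15,191.5,.166);b=atz('top',153.65,228.6,.166);print(a,b,tri((154.15,191.5),(153.65,228.6)))
k=np.array([(a[0]+.0014+b[0])/2,0]);
m=(a+b)/2+[.001,0,0];print(m)
y=np.radians(4.15);R=np.array([[np.cos(y),-np.sin(y)],[np.sin(y),np.cos(y)]])
seat=np.array([.5785,-.0016]);h=seat+R@[-.036,.036];print('hinge',h)
d=R.T@(m[:2]-h);print(np.linalg.norm(d),'q',np.arctan2(-d[0],-d[1]))
q0=np.arctan2(-d[0],-d[1])
for q in np.arange(q0,-0.1,-.15): 
    p=h+R@(.09*np.array([-np.sin(q),-np.cos(q)])); print(round(q,2),p.round(4))
E
```

```text
[0.46648512 0.08301957 0.166     ] [0.46429992 0.08660128 0.166     ] [0.46523987 0.08457377 0.16674745]
[0.46639252 0.08481043 0.166     ]
hinge [0.53998915 0.03170037]
0.09075870385687149 q 2.268327902730069
2.27 [0.467  0.0844]
2.12 [0.46   0.0729]
1.97 [0.4547 0.0604]
1.82 [0.4514 0.0474]
1.67 [0.45  0.034]
1.52 [0.4507 0.0205]
1.37 [0.4534 0.0073]
1.22 [ 0.458  -0.0054]
1.07 [ 0.4645 -0.0172]
0.92 [ 0.4726 -0.028 ]
0.77 [ 0.4823 -0.0374]
0.62 [ 0.4933 -0.0452]
0.47 [ 0.5053 -0.0513]
0.32 [ 0.5181 -0.0556]
0.17 [ 0.5314 -0.0579]
0.02 [ 0.5449 -0.0582]
```

arm_command(
  series=[
    {"dx":-8,"dy":22,"dz":0,"wx":0,"wy":0,"wz":-0.14,"grip":36},
    {"dx":-8,"dy":22,"dz":0,"wx":0,"wy":0,"wz":-0.14,"grip":36},
    {"dx":-8,"dy":22,"dz":0,"wx":0,"wy":0,"wz":-0.14,"grip":36},
    {"dx":-6,"dy":20,"dz":0,"wx":0,"wy":0,"wz":-0.12,"grip":36},
    {"dx":0,"dy":0,"dz":0,"wx":0,"wy":0,"wz":0,"grip":36},
    {"dx":0,"dy":0,"dz":0,"wx":0,"wy":0,"wz":0,"grip":36},
  ],
)

```text
clock: 16.9
position: [0.4748, 0.0849, 0.225]
ee_rot: [[-0.712, 0.702, 0.01], [0.702, 0.712, -0.014], [-0.017, -0.003, -1.0]]
wrist_force: [0.4, -0.1, 0.3]
width: 0.0359
```

```bash
python3 st.py
```

```text
16.9 [0.4748 0.0849 0.225 ] [ 0.3818 -0.1193  0.265 ] [-0.0873  0.0138  0.0075] 0.03590886442838237 45.393457223666104 [ 0.0099 -0.0142 -0.9998]
```

arm_command(
  series=[
    {"dx":-7,"dy":0,"dz":-20,"wx":0.014,"wy":0.01,"wz":0,"grip":36},
    {"dx":0,"dy":0,"dz":-20,"wx":0,"wy":0,"wz":0,"grip":36},
    {"dx":0,"dy":0,"dz":0,"wx":0,"wy":0,"wz":0,"grip":36},
  ],
)

```text
clock: 17.2
position: [0.4704, 0.0826, 0.1857]
ee_rot: [[-0.718, 0.696, 0.004], [0.696, 0.718, -0.001], [-0.003, 0.002, -1.0]]
wrist_force: [-0.1, 0.9, -0.4]
width: 0.0362
```

```bash
python3 st.py; python3 - <<'E'
from h import *
snap('side','s10',(110,130,250,230),5);snap('top','t10',(100,150,240,260),5)
E
```

```text
17.2 [0.4704 0.0826 0.1857] [-0.1088  0.8857 -0.4337] [-0.0129  0.0658 -0.0102] 0.03620339047062012 45.873213305851124 [ 0.0036 -0.0009 -1.    ]
```

View pics/s10.png

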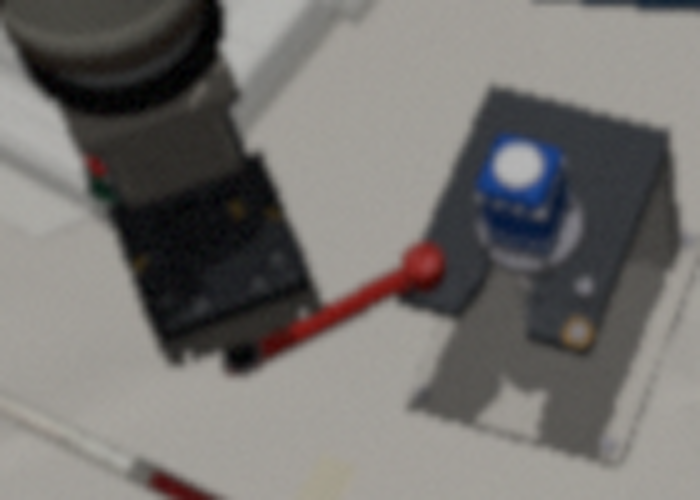

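arm_command(
  series=[
    {"dx":-3,"dy":2,"dz":-10,"wx":0,"wy":0,"wz":0,"grip":36},
    {"dx":0,"dy":0,"dz":-10,"wx":0,"wy":0,"wz":0,"grip":36},
    {"dx":0,"dy":0,"dz":0,"wx":0,"wy":0,"wz":0,"grip":36},
  ],
)

```text
clock: 17.6
position: [0.4707, 0.0841, 0.1693]
ee_rot: [[-0.718, 0.696, 0.012], [0.696, 0.718, -0.002], [-0.01, 0.007, -1.0]]
wrist_force: [0.6, -0.5, -0.3]
width: 0.036
```

```bash
python3 st.py
```

```text
17.6 [0.4707 0.0841 0.1693] [ 0.5517 -0.4576 -0.3056] [-0.0619 -0.0142  0.0089] 0.03596789811460428 45.88424982707126 [ 0.0122 -0.0017 -0.9999]
```

arm_command(
  series=[
    {"dx":-3,"dy":0,"dz":-10,"wx":0,"wy":0.012,"wz":0,"grip":36},
    {"dx":0,"dy":0,"dz":-10,"wx":0,"wy":0,"wz":0,"grip":36},
    {"dx":0,"dy":0,"dz":-10,"wx":0,"wy":0,"wz":0,"grip":36},
    {"dx":0,"dy":0,"dz":0,"wx":0,"wy":0,"wz":0,"grip":30},
  ],
)

```text
clock: 18.0
position: [0.4673, 0.0842, 0.1367]
ee_rot: [[-0.718, 0.696, -0.001], [0.696, 0.718, -0.002], [-0.0, -0.002, -1.0]]
wrist_force: [0.5, 0.3, 0.0]
width: 0.0306
```

```bash
python3 st.py; python3 - <<'E'
from h import *
snap('side','s11',(110,130,250,230),5)
E
```

```text
18.0 [0.4673 0.0842 0.1367] [0.4967 0.2616 0.0005] [ 0.0035  0.0209 -0.0306] 0.0305775930519341 45.92616355458192 [-0.001  -0.0017 -1.    ]
```

View pics/s11.png

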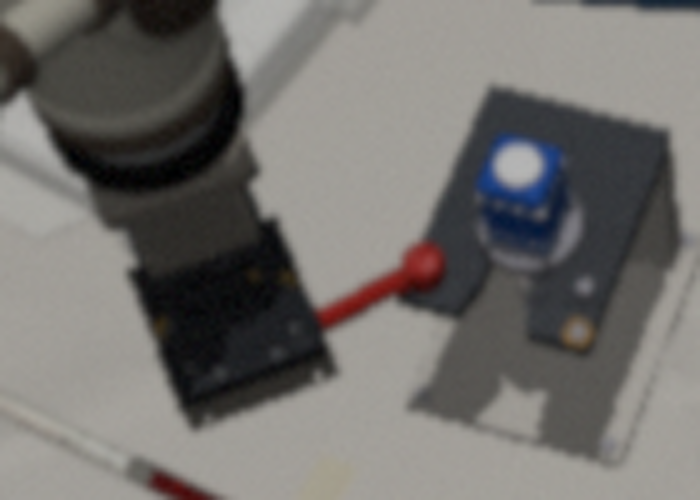

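arm_command(
  series=[
    {"dx":0,"dy":0,"dz":0,"wx":0,"wy":0,"wz":0,"grip":12},
    {"dx":0,"dy":0,"dz":0,"wx":0,"wy":0,"wz":0,"grip":12},
    {"dx":0,"dy":0,"dz":0,"wx":0,"wy":0,"wz":0,"grip":12},
  ],
  grip_force=4,
)

```text
clock: 18.35
position: [0.4681, 0.0841, 0.1378]
ee_rot: [[-0.719, 0.696, 0.001], [0.696, 0.719, -0.002], [-0.002, -0.001, -1.0]]
wrist_force: [0.3, -0.8, -2.2]
width: 0.016
```

```bash
python3 st.py
```

```text
18.35 [0.4681 0.0841 0.1378] [ 0.3244 -0.8098 -2.1803] [-0.0303  0.0345 -0.0142] 0.015971892210569657 45.93259146216635 [ 0.0008 -0.0019 -1.    ]
```

arm_command(
  series=[
    {"dx":-7,"dy":-11.5,"dz":0,"wx":0,"wy":0,"wz":0.12,"grip":19},
    {"dx":-5.3,"dy":-12.5,"dz":0,"wx":0,"wy":0,"wz":0.12,"grip":19},
    {"dx":-3.3,"dy":-13,"dz":0,"wx":0,"wy":0,"wz":0.12,"grip":19},
    {"dx":-1.4,"dy":-13.4,"dz":0,"wx":0,"wy":0,"wz":0.12,"grip":19},
  ],
)

```text
clock: 18.75
position: [0.4516, 0.0341, 0.1392]
ee_rot: [[-0.964, 0.266, 0.004], [0.266, 0.964, 0.001], [-0.004, 0.002, -1.0]]
wrist_force: [1.2, 1.2, -0.4]
width: 0.0191
```

```bash
cat > kq.py <<'E'
import numpy as np
from rig import status
s=status.sense();y=np.radians(4.15);R=np.array([[np.cos(y),-np.sin(y)],[np.sin(y),np.cos(y)]])
h=np.array([.5400,.0317]);d=R.T@(s['position'][:2]-h);q=np.arctan2(-d[0],-d[1])
print('r',np.linalg.norm(d).round(4),'q',q.round(3))
p=s['position'][:2]
for dq in np.arange(.15,.76,.15):
    n=h+R@(.09*np.array([-np.sin(q-dq),-np.cos(q-dq)])); print(((n-p)*1e3).round(1)); p=n
E
python3 st.py; python3 kq.py
```

```text
18.75 [0.4516 0.0341 0.1392] [ 1.1579  1.2267 -0.4206] [ 0.1046 -0.1191 -0.0106] 0.019085356104941886 74.60049980752319 [ 0.0044  0.0009 -1.    ]
r 0.0885 q 1.67
[ -0.9 -13.4]
[  2.6 -13.2]
[  4.6 -12.7]
[  6.4 -11.9]
[  8.1 -10.8]
```

arm_command(
  series=[
    {"dx":-0.9,"dy":-13.4,"dz":-0.7,"wx":0,"wy":0,"wz":0.14,"grip":19},
    {"dx":2.6,"dy":-13.2,"dz":-0.7,"wx":0,"wy":0,"wz":0.14,"grip":19},
    {"dx":4.6,"dy":-12.7,"dz":-0.7,"wx":0,"wy":0,"wz":0.14,"grip":19},
    {"dx":6.4,"dy":-11.9,"dz":-0.7,"wx":0,"wy":0,"wz":0.14,"grip":19},
    {"dx":8.1,"dy":-10.8,"dz":-0.7,"wx":0,"wy":0,"wz":0.14,"grip":19},
  ],
)

```text
clock: 19.25
position: [0.4743, -0.03, 0.1383]
ee_rot: [[-0.896, -0.444, 0.009], [-0.444, 0.896, 0.006], [-0.01, 0.002, -1.0]]
wrist_force: [0.5, 1.6, 0.1]
width: 0.019
```

```bash
python3 st.py; python3 kq.py
```

```text
19.25 [ 0.4743 -0.03    0.1383] [0.5243 1.6206 0.0935] [0.2505 0.0011 0.0001] 0.018977864341398167 116.37992475616919 [ 0.0086  0.0062 -0.9999]
r 0.0902 q 0.889
[10.1 -9. ]
[11.2 -7.5]
[12.2 -5.8]
[12.9 -3.9]
[13.4 -1.9]
```

arm_command(
  series=[
    {"dx":10.1,"dy":-9,"dz":-0.7,"wx":0,"wy":0,"wz":0.14,"grip":19},
    {"dx":11.2,"dy":-7.5,"dz":-0.7,"wx":0,"wy":0,"wz":0.14,"grip":19},
    {"dx":12.2,"dy":-5.8,"dz":-0.7,"wx":0,"wy":0,"wz":0.14,"grip":19},
    {"dx":12.9,"dy":-3.9,"dz":-0.7,"wx":0,"wy":0,"wz":0.12,"grip":19},
  ],
)

```text
clock: 19.65
position: [0.523, -0.0578, 0.1373]
ee_rot: [[-0.521, -0.853, 0.007], [-0.853, 0.521, 0.011], [-0.013, 0.0, -1.0]]
wrist_force: [-0.7, 1.3, -0.0]
width: 0.0189
```

```bash
python3 st.py; python3 kq.py; python3 - <<'E'
from h import *
print(status.sense()['joint_positions'])
snap('side','s12',(150,130,260,230),7)
E
```

```text
19.65 [ 0.523  -0.0578  0.1373] [-0.7063  1.3421 -0.0109] [ 0.2689  0.1328 -0.0493] 0.018914425872779347 148.57197544592273 [ 0.0065  0.0112 -0.9999]
r 0.0911 q 0.26
[13.6 -0.4]
[13.5  0.5]
[13.3  2.5]
[12.7  4.5]
[11.9  6.3]
[ -19.94150441    5.82743951  104.17114406    0.77740028   69.86932241
 -168.78010186]
```

View pics/s12.png

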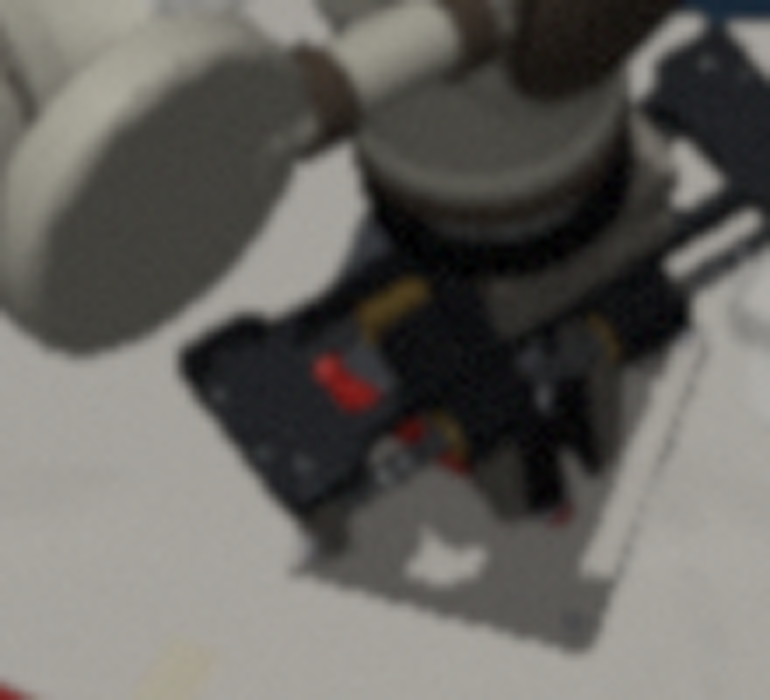

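arm_command(
  series=[
    {"dx":7,"dy":0,"dz":-0.7,"wx":0,"wy":0,"wz":-0.03,"grip":14},
    {"dx":7,"dy":-0.2,"dz":-0.7,"wx":0,"wy":0,"wz":-0.02,"grip":14},
    {"dx":7,"dy":0,"dz":-0.7,"wx":0,"wy":0,"wz":0,"grip":14},
  ],
  grip_force=15,
)

```text
clock: 20.0
position: [0.5431, -0.0588, 0.137]
ee_rot: [[-0.57, -0.822, 0.001], [-0.822, 0.57, 0.009], [-0.008, 0.005, -1.0]]
wrist_force: [-2.5, 0.7, 2.0]
width: 0.0152
```

```bash
python3 st.py; python3 kq.py; python3 - <<'E'
from h import *
print(status.sense()['joint_positions'])
E
```

```text
20.0 [ 0.5431 -0.0588  0.137 ] [-2.4717  0.6764  2.0151] [0.2379 0.4998 0.2456] 0.015169284629315757 145.27220679503475 [ 0.0007  0.0093 -1.    ]
r 0.0906 q 0.038
[13.4  2. ]
[13.   3.5]
[12.4  5.4]
[11.4  7.2]
[10.2  8.8]
[ -19.17008765    9.01362415  100.67624906    0.54787511   70.44526493
 -164.62520389]
```

arm_command(
  series=[
    {"dx":4,"dy":0,"dz":0,"wx":0,"wy":0,"wz":0,"grip":14},
    {"dx":4,"dy":0,"dz":0,"wx":0,"wy":0,"wz":0,"grip":14},
  ],
)

```text
clock: 20.2
position: [0.5433, -0.0589, 0.1367]
ee_rot: [[-0.573, -0.819, -0.021], [-0.819, 0.573, 0.008], [0.005, 0.022, -1.0]]
wrist_force: [-19.1, -2.7, 11.8]
width: 0.0156
```

```bash
python3 st.py; python3 kq.py|head -1
```

```text
20.2 [ 0.5433 -0.0589  0.1367] [-19.0618  -2.726   11.8335] [-0.2239  3.074   0.2462] 0.015605347242632623 145.01592696967882 [-0.0206  0.0082 -0.9998]
r 0.0906 q 0.036
```

arm_command(
  series=[
    {"dx":-0.5,"dy":0,"dz":0,"wx":0,"wy":0,"wz":0,"grip":28},
    {"dx":0,"dy":0,"dz":0,"wx":0,"wy":0,"wz":0,"grip":28},
    {"dx":0,"dy":0,"dz":0,"wx":0,"wy":0,"wz":0,"grip":28},
  ],
)

```text
clock: 20.5
position: [0.5423, -0.0584, 0.1369]
ee_rot: [[-0.579, -0.815, -0.021], [-0.815, 0.579, 0.008], [0.006, 0.022, -1.0]]
wrist_force: [-0.0, 0.4, 0.2]
width: 0.0281
```

```bash
python3 st.py
```

```text
20.5 [ 0.5423 -0.0584  0.1369] [-0.0229  0.4282  0.2144] [0.0866 0.0302 0.0073] 0.0281108365168698 144.59518158306153 [-0.0211  0.0081 -0.9997]
```

arm_command(
  series=[
    {"dx":0,"dy":0,"dz":10,"wx":0,"wy":0,"wz":0,"grip":28},
    {"dx":0,"dy":0,"dz":15,"wx":0,"wy":0,"wz":0,"grip":28},
    {"dx":0,"dy":0,"dz":25,"wx":0,"wy":0,"wz":0,"grip":28},
    {"dx":0,"dy":0,"dz":40,"wx":0,"wy":0,"wz":0,"grip":28},
    {"dx":-40,"dy":-10,"dz":5,"wx":0,"wy":0,"wz":-0.1,"grip":28},
    {"dx":-40,"dy":-25,"dz":0,"wx":0,"wy":0,"wz":-0.1,"grip":28},
    {"dx":-40,"dy":-25,"dz":0,"wx":0,"wy":0,"wz":-0.1,"grip":28},
    {"dx":-20,"dy":-40,"dz":0,"wx":0,"wy":0,"wz":-0.1,"grip":28},
    {"dx":0,"dy":-40,"dz":0,"wx":0,"wy":0,"wz":0,"grip":28},
    {"dx":0,"dy":0,"dz":0,"wx":0,"wy":0,"wz":0,"grip":28},
  ],
)

```text
clock: 21.5
position: [0.401, -0.2029, 0.2502]
ee_rot: [[-0.86, -0.51, 0.002], [-0.51, 0.86, 0.002], [-0.003, 0.001, -1.0]]
wrist_force: [0.3, 0.2, 0.6]
width: 0.0279
```

```bash
python3 st.py; python3 - <<'E'
from h import *
snap('side','s13',(150,130,260,230),7);snap('top','t13',(150,130,260,230),7)
E
```

```text
21.5 [ 0.401  -0.2029  0.2502] [0.2707 0.15   0.5848] [0.1329 0.0318 0.001 ] 0.027875801064032976 120.69495044423586 [ 0.0023  0.0021 -1.    ]
```

View pics/s13.png

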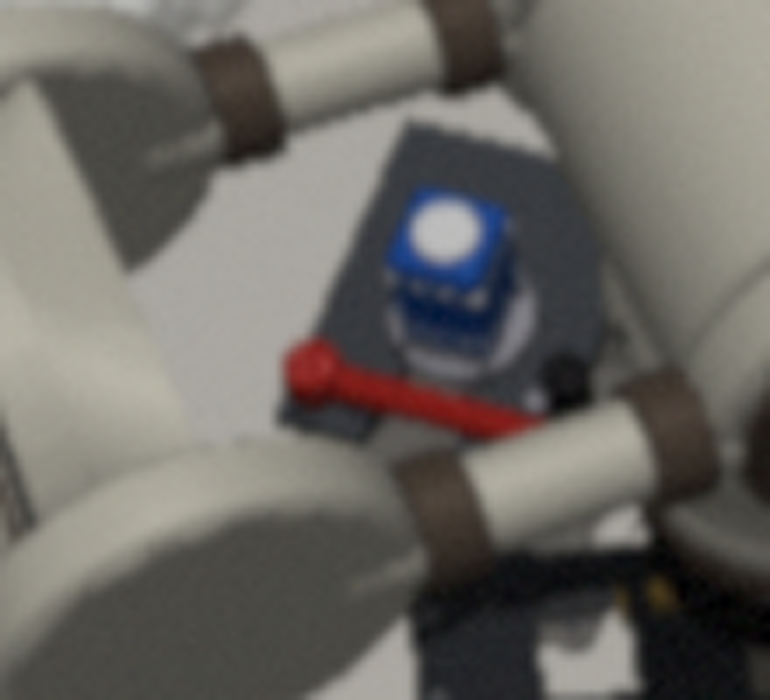

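View pics/t13.png

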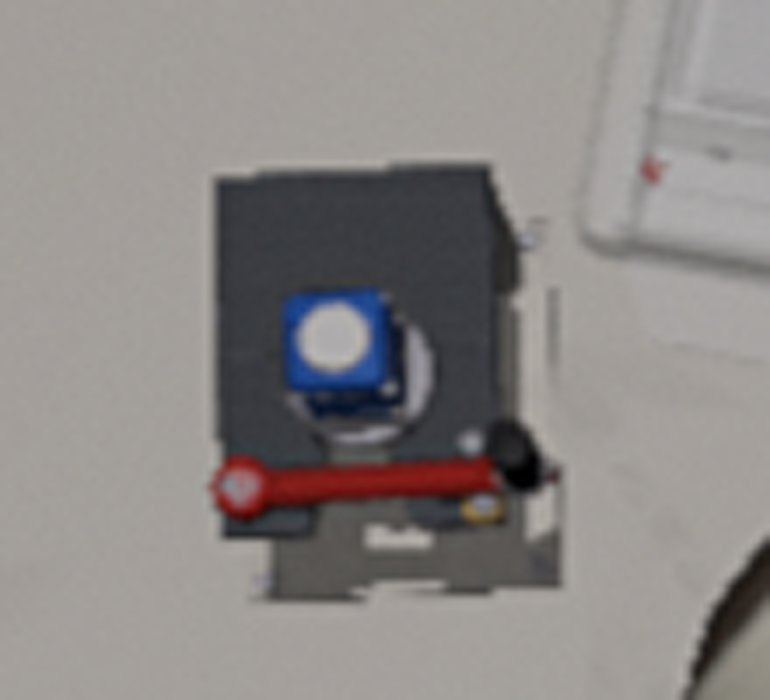

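View pics/s13_raw.png

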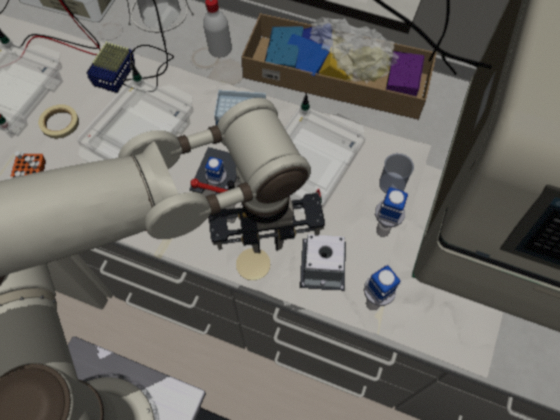

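```bash
python3 - <<'E'
from h import *
im=cv2.imread('pics/t13_raw.png').astype(int)
m=(im[...,2]>im[...,1]+60)&(im[...,2]>im[...,0]+60)
P=[]
for u in range(191,219):
    v=np.where(m[185:210,u])[0]+185
    if len(v): P.append(atz('top',u,v.mean(),.117)[:2])
P=np.array(P);c=np.polyfit(P[:,1],P[:,0],1)
print('bar dir yaw',np.degrees(np.arctan(-c[0])))
# fork back edge
Q=[];g=im.sum(2)
for u in range(184,218):
    col=g[145:165,u]; d=np.diff(col); i=np.argmin(d); Q.append(atz('top',u,145+i+.5,.11)[:2])
Q=np.array(Q);c=np.polyfit(Q[:,1],Q[:,0],1);print('fork yaw',np.degrees(np.arctan(-c[0])))
X=atz('top',150+333/7-.45,130+338/7-.45,.166);Y=atz('side',150+445/7-.45,130+232/7-.45,.166);print(X,Y)
E
```

```text
bar dir yaw 4.544286771929408
fork yaw 4.76093294010271
[5.76304670e-01 5.72790222e-04 1.66000000e-01] [ 0.5789914  -0.00340104  0.166     ]
```

```bash
python3 -c "
from rig import job
print(job.job_done())"
```

```text
the job is handed in; nothing more can be done
None
```

The pestle now hangs in the fork with the keeper bar shut, and I handed the job in at about 21.6 s; no verdict is reported.

- **Pestle:** I gripped the smallest blue handle, the one in the block. Seven swings to about ±0.5 rad under a pull of at most about 15 N freed it, and I lifted it clear. I then slid it into the fork until it touched the closed end (8 N), lowered it until the collar rested (about 14 N), and let go.
- **Keeper bar:** I swung it by its knob past the detent to its stop, where 19 N moved it no further, then released it and backed away.

**Last checks:**
- **Bar:** in the top picture it lies within 0.3° of the fork's direction (limit 2.9°). The arm's own estimate at the stop was 0.036 rad (limit 0.05), from a hinge position that I measured.
- **Pestle:** it stands upright at the end of the slot. I estimate it within about 2 mm of its place, though the two cameras disagree by about 4 mm on its y position.
- **Block:** it looks to be standing on its plate. Its lift was not measured directly, but the wrist readings showed a pull of at most about 15 N, against the 23 N it takes to lift it.
- **Arm:** it is well clear of everything, with under 1 N at the wrist.

One close call: the last joint reached -168.8°, against a limit of -171.6°, while the bar was swinging shut. I turned it back before going on.

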